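Punch the drill spot on a clay-extruder die blank and lay it in the tray

TASK

Slide the punch carriage along its rail until the punch stands over the scribed ring on the die blank, press the punch's cap straight down until its spring snaps, let it rise and slide the carriage back to its parking end. Then push the ejector bar fully in and leave it in, so that its pins poke the blank up out of the recess, and lay the blank flat in the wooden tray, marked face up, without dropping it. Leave the other things on the bench where they are.

Things in the scene. Friction and masses are not known exactly. Their poses are not given: they have to be found in the camera images.
- fixture: Fixed grey and dark steel block, spanning x -50..+95, y -165..+95 mm in its frame, top 40 mm above the table. Origin: on the table under the recess centre; y runs along recess and rail. Recess 43 (x) x 150 (y) x 12 mm deep. Along the +x side: a 20 mm square rail (x 65..85 mm, top 60 mm above the table), end stops 30 x 8 mm, 68 mm above the table.
- carriage (a joint): Position of the punch carriage on the rail, m, 0..0.20, growing along the fixture's +y; at 0 the punch axis is at fixture x = 0, y = -135 mm. It stays where it is pushed (friction about 3 N). The parking end is 0..0.03; it starts there.
- carriage_mid (a point): Centre of the carriage's aluminium arm on the punch axis. The arm is a bar 34 mm wide (y), 25 mm high, its underside 60 mm and its top 85 mm above the table; it spans fixture x -19..+93 mm. Push it on its flat sides.
- cap_top (a point): Centre of the top of the punch's round steel cap (32 mm across, 10 mm thick, on an 18 mm barrel); 114 mm above the table when up. The punch stands upright in the carriage, its axis through recess centreline fixture x = 0.
- punch (a joint): How far the cap is pressed down, m, 0 (up) to 0.017 (shoulder stop); springs back by itself. The tip reaches the blank at 0.006. Pressing takes 3 to 4 N at first, rises to about 14 N near 0.011, then gives way as the spring snaps and falls to about 8 N before the stop. Press nearly to the stop.
- punch_spring (a joint): How far the tip is pushed back into the punch, m, 0 to 0.0115; grows only when the tip bears on the blank. The spring has snapped above 0.009.
- punch_tip (a point): The dark point of the punch, 46 mm above the table when up (6 mm over the blank).
- die: The die blank: plain aluminium bar 40 (x) x 110 (y) x 12 mm, 0.14 kg, lying in the recess flush with the top of the fixture, anywhere along the recess. Origin: centre of its underside, z up through the marked face.
- mark (a point): Centre of the scribed ring (10 mm across) with a cross on the blank's top face, 15 mm towards +y from the blank's middle, in die frame (0, 15, 12) mm. Punching inside the ring is good.
- ejector (a joint): Ejector bar, m, 0 (out, at the start) to 0.030 (fully in); pushed along the fixture's -y, friction about 4 N, stays where left. Raises two pins through holes in the recess floor: fully in, the blank stands 10 mm proud of the fixture's top, 2 mm still in the recess, and can be gripped across its 40 mm width.
- ejector_tab (a point): Outer (+y) face of the ejector bar's upright steel tab, at the +y end of the fixture: tab 34 mm wide (x), 10 mm thick, from 12 to 60 mm above the table; this point is 40 mm above the table, at fixture x = 0, y = +150 mm when out, +120 mm when in.
- tray: Shallow wooden tray, fixed, outer 140 (x) x 180 (y) x 22 mm high, walls and floor 5 mm. Origin: on the table under its centre. Inner floor 5 mm above the table.
- bowl: Bystander: white bowl, 90 mm across, 55 mm high, origin at the centre of its foot.
- brush: Bystander: brush lying down, origin under its middle.
- rib: Bystander: flat wooden rib 60 x 100 x 6 mm, origin at the centre of its underside.
- extruder_collar: Bystander: dark steel ring 64 mm across, 18 mm high, origin at the centre of its underside.
- slip_jar: Bystander: closed brown jar, 60 mm across, 80 mm high, origin at the centre of its foot.
- test_cup: Bystander: terracotta test piece 60 mm across, 55 mm high, origin at the centre of its foot.
- old_die: Bystander: another aluminium bar like the die blank, without ring, lying on the table; origin at the centre of its underside.
- modelling_knife: Bystander: wooden-handled spatula, 160 mm, lying down, origin under its middle.
There are look-alikes about, which are no part of the job. Leave any black or pink look-alike of the die alone. There is more than one size of the tray; the one meant has the size given above.

How it is judged:
By the outcome, as a careful person would: the job done as asked, in the order asked, and still so for the second after the job is handed in, with the robot touching nothing.
It also fails if it takes over 72 s, if anything falls off the work surface, if the arm or the gripper's body presses on something with over 40 N, if the wrist force passes 120 N, or if a joint passes its speed limit or range.

ROBOT

A 6-joint arm with a two-finger parallel gripper is mounted at the origin on the work surface. World frame = base frame: x ahead of the robot, y to its left, z up, the work surface at z = 0. Lengths are in m, angles in rad, forces in N, time in s.
With the tool pointing down it reaches from about 0.35 to 0.975 m from the base axis. Payload 4.9 kg.
Tool frame: the origin (TCP) lies at the very end of the fingers, on their centre line; the grasp point (between the pads) lies 19 mm behind it; z points along the fingers, y is the direction in which the jaws open and shut (so a half turn about z gives the same grasp; the last joint's range is limited). The gripper opens to 85 mm and grips with 20 to 120 N. Pads are 22 mm wide; open, the fingers measure 114 mm over their backs; the gripper's body (76 mm by 85 mm) begins 54 mm behind the grasp point. The pads swing forward as they close: fully open they stand 13 mm farther back than shut.
Start: joints at [1.11, 0.053, 1.613, -0, 1.476, -0.119], TCP at [0.209, 0.589, 0.231] pointing down, gripper open.
Joint ranges: [-3.01, 3.01], [-1.01, 2.22], [0.06, 2.58], [-1.02, 4.17], [0.09, 2.62], [-3.14, 3.14]. Speed limits (rad/s): [2.57, 2.57, 3.14, 3.14, 3.14, 3.14].

INTERFACE

Orientations are given as a unit quaternion [w, x, y, z].
In Python, from plant import state, grab_frame, camera_model, job_done, search_frame, masks_of, place_of gives the robot as it stands.
- The arm moves only by the tool drive_tool, never from a script. Its argument "series" is a list of rows, each a list of 2 entries, a list of its own where there are three numbers: the shift along the world's x, y, z in m, then the turn, a rotation vector about the world's x, y, z in degrees. A call has 1 to 8 rows; each row is the pose to reach, as a shift and turn from the pose commanded when the call began; what a row does not reach only later rows make up. A row lasts 1/10 s, in which the tool goes at most 50 mm and 8.59 degrees, less where a joint would pass 70% of its speed; a pose out of reach is approached as far as the arm can. A call with a gripper value outside its range is refused whole. "fingers" is the closure, from -1 (fully open) to 1 (shut), so that 0 is half open, set as the call begins (left out, the last holds). The fingers move at their own pace and stop on an object; the grip force is fixed at half the most. Time passes only in rows, so rows that repeat a pose let the fingers close. It gives the time, the measured TCP pose, the force and the opening at its end, in the units of the state.
- state(): the state, without advancing time (a new reading comes with each control period).
- grab_frame(name): name is "scene" or "top" or "wrist"; returns the picture (384x512x3 uint8, red, green, blue); there is no depth.
- camera_model(name): a dict with "fovy" (degrees; the focal length in pixels is half the picture's height over the tangent of half this angle, whatever the lens; pixels are square), "cx", "cy" (the principal point, pixels), "rvec" (rotation vector, rad) and "tvec" (3), from world to camera coordinates, as OpenCV has them. Camera axes: x right, y down, z forward; pixel columns grow to the right and rows downward; lengths in m; the calibration is good to about 2 mm. A picture is of the moment at which its call begins: read the wrist's pose just before it. camera_model takes no time and is no camera call; for the wrist camera it gives the pose at the moment of the call.
- job_done(): hands the job in, once; it reports no verdict.
Trained networks look in the newest picture that a camera, given by its name, has taken for a name from the list of things; names that differ only in an ending like _2 or _b are one class to them, and where a whole thing is asked for, a point or a joint stands for the part that bears it (a point fixed in the world has none). Each returns a list of dicts, best first, with "confidence" (0 to 1); they miss things now and then, are a little off and sometimes report something else, mostly with a low value. They report only what shows in the picture. A call takes as long as a camera call. They do not tell look-alikes from the thing itself.
- search_frame(camera, name): "location" ([x, y, z] in m, in world coordinates, good to about 4 mm: the middle of the surface that is visible of it).
- masks_of(camera, name): "pixels" (384x512 bool, what is visible of it).
- place_of(camera, name): "location" ([x, y, z] in m, in world coordinates, good to about 4 mm: a listed point, or the origin of a listed thing).
The state is a dict: "time": time; "joint_pos": joint angles; "joint_vel": joint speeds; "joint_efforts": joint torques, N m; "tool_pos": TCP position; "tool_rot": TCP orientation; "contact_force": force on the tool from outside, world axes, zero at the start; "ft_torque": the same for the moment, N m; "gripper_width": opening from 0.0 (shut) to 1.0 (fully open).
Only numpy, scipy, OpenCV 4.12 (cv2) and the standard library are available. Lean on these libraries where they do the work, as an engineer would, in place of code of your own. Each camera call takes 0.05 s, during which the arm holds its last target.

## Working session

There is one attempt and no reset: what is moved stays moved. The work goes in short steps, Python scripts to look and compute and a tool call to move; the robot and the scene stay as the last step left them, time stands still between calls to the robot, and variables do not carry over. Pictures are saved under pics/ and viewed, and the job is handed in when it is done.

Besides the shell and the picture viewer there is one more tool, called after "Request:" as name(argument=value, ...), one argument or row to a line, values as JSON. drive_tool: Moves the arm, as the interface text tells. Its arguments: {"type":"object","properties":{"series":{"type":"array","items":{"type":"array"}},"fingers":{"type":"number"}},"required":["series"]}

```bash
ls; mkdir -p pics; python3 - <<'E'
from plant import *
import cv2
s=state()
for k in s: print(k,s[k])
for n in ("scene","top","wrist"):
    im=grab_frame(n); cv2.imwrite(f"pics/{n}0.png",im[:,:,::-1]); print(n,camera_model(n))
print(state()['time'])
E
```

```text
pics
time 0.0
joint_pos [ 1.10997310e+00  5.33817338e-02  1.61430827e+00 -2.73315560e-06
  1.47598109e+00 -1.18992823e-01]
joint_vel [ 0.00068303 -0.0009583  -0.00027353 -0.00047328 -0.00238854 -0.00046786]
joint_efforts [-1.71230590e-04 -3.93691134e+01 -3.70174062e+01 -2.07357944e-04
  7.12971363e-03 -7.77281429e-06]
tool_pos [0.20922413 0.58827745 0.23003906]
tool_rot [-2.95772900e-04  1.70084065e-01  9.85429009e-01 -9.96244941e-04]
contact_force [-0.61644554 -0.15547446 -1.24931556]
ft_torque [-0.00762598  0.00466438  0.0121912 ]
gripper_width 0.9995793790683466
scene {'fovy': 44.520271223576266, 'cx': 255.5521200105455, 'cy': 198.8996044941812, 'rvec': array([ 1.32788645,  2.03400758, -1.00665497]), 'tvec': array([ 0.20027261, -0.21114118,  1.77278064])}
top {'fovy': 44.60991838830944, 'cx': 258.2172053039253, 'cy': 187.76751573332282, 'rvec': array([ 2.13859757, -2.16828577,  0.16681659]), 'tvec': array([-0.00239348,  0.552796  ,  1.41907803])}
wrist {'fovy': 66.90835908903729, 'cx': 259.14930719889344, 'cy': 194.75395926032772, 'rvec': array([-2.36500364, -1.67049197, -0.23746588]), 'tvec': array([-0.62270934, -0.03810168,  0.38083583])}
0.15
```

View pics/scene0.png

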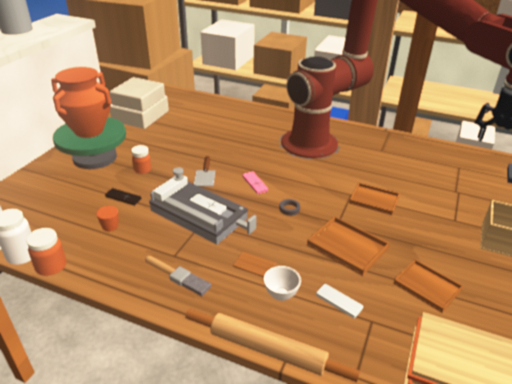

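View pics/top0.png

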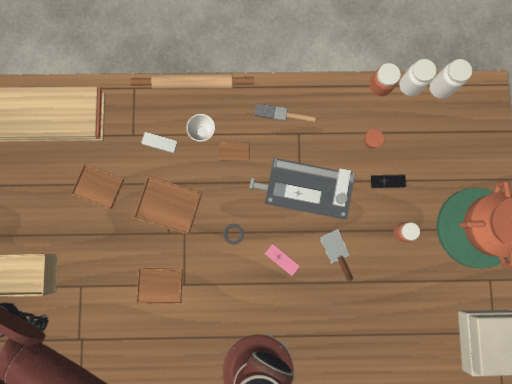

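View pics/wrist0.png

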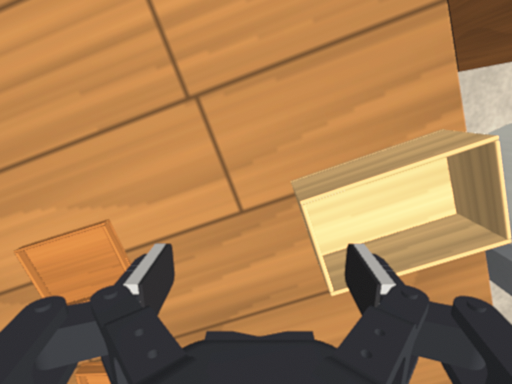

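Scene: the fixture is at top-view (310,188), its ejector tab at (255,186) and the carriage at (342,186). The blank with its ring is at (300,193). Trays are at (168,204), which is the largest, plus smaller ones at (98,186) and (160,285). Next I'll query the networks.

```bash
cat > h.py <<'E'
import numpy as np, cv2
from plant import *
from scipy.spatial.transform import Rotation as R
def cam(n,m=None):
    m=m or camera_model(n); f=192/np.tan(np.radians(m['fovy']/2))
    K=np.array([[f,0,m['cx']],[0,f,m['cy']],[0,0,1]]); return K,R.from_rotvec(m['rvec']).as_matrix(),np.array(m['tvec'])
def proj(n,p,m=None):
    K,r,t=cam(n,m); q=(r@np.atleast_2d(p).T).T+t; q=(K@q.T).T; return q[:,:2]/q[:,2:]
def back(n,uv,z,m=None):
    K,r,t=cam(n,m); out=[]
    for u in np.atleast_2d(uv):
        d=r.T@np.linalg.solve(K,[u[0],u[1],1]); c=-r.T@t; out.append(c+d*(z-c[2])/d[2])
    return np.array(out)
def fx(o,yaw,p):
    p=np.atleast_2d(p); c,s=np.cos(yaw),np.sin(yaw)
    return np.c_[o[0]+c*p[:,0]-s*p[:,1],o[1]+s*p[:,0]+c*p[:,1],p[:,2]]
E
python3 - <<'E'
from h import *
np.set_printoptions(precision=4,suppress=True)
for n in ("top","scene"):
  for k in ("fixture","carriage_mid","cap_top","mark","die","ejector_tab","tray"):
    for d in place_of(n,k)[:4]: print(n,k,np.array(d['location']),round(d['confidence'],2),proj(n,d['location'])[0])
im=cv2.imread('pics/top0.png')[130:250,60:370]; cv2.imwrite('pics/topc.png',cv2.resize(im,None,fx=2.55,fy=2.55,interpolation=cv2.INTER_CUBIC))
im=cv2.imread('pics/scene0.png')[160:310,130:400]; cv2.imwrite('pics/scenec.png',cv2.resize(im,None,fx=2.9,fy=2.9,interpolation=cv2.INTER_CUBIC))
print(state()['time'])
E
```

```text
top carriage_mid [ 0.5123 -0.2552  0.0709] 0.88 [339.0549 198.4065]
top cap_top [ 0.5156 -0.2558  0.1146] 0.51 [341.9151 195.5302]
top mark [ 0.5349 -0.1362  0.0436] 0.84 [298.9429 192.7305]
top mark [ 0.5751 -0.413   0.0114] 0.82 [384.172  180.4514]
top mark [ 0.3396 -0.0662  0.0132] 0.74 [277.1919 256.5843]
top die [ 0.5347 -0.1473  0.0281] 0.93 [301.9941 193.3958]
top die [ 0.3309 -0.0814  0.0013] 0.93 [281.9021 259.3053]
top die [ 0.5784 -0.4271  0.0048] 0.58 [387.9232 179.7036]
top ejector_tab [0.5692 0.0146 0.0417] 0.54 [250.2495 182.5243]
top tray [ 0.2549  0.3032 -0.0023] 0.76 [158.6134 285.8937]
top tray [ 0.5708  0.5019 -0.0022] 0.66 [ 97.7774 186.0615]
top tray [ 0.5103  0.2773 -0.0039] 0.6 [168.1062 204.0217]
top tray [ 0.6782  0.0665 -0.0036] 0.55 [233.9077 151.6434]
scene fixture [ 0.5407 -0.1305 -0.0015] 0.78 [211.4446 216.0149]
scene fixture [0.5093 0.2764 0.0018] 0.57 [346.3307 246.5   ]
scene carriage_mid [ 0.5104 -0.2566  0.0747] 0.67 [178.2408 180.0798]
scene carriage_mid [ 0.3402 -0.2586 -0.0024] 0.33 [205.3126 172.974 ]
scene cap_top [ 0.5119 -0.2571  0.1097] 0.42 [176.8899 170.6608]
scene mark [ 0.5377 -0.1328  0.0388] 0.72 [210.6951 204.6437]
scene mark [ 0.5752 -0.4105  0.0131] 0.6 [126.3323 195.4011]
scene mark [ 0.3418 -0.068   0.0102] 0.54 [256.5265 183.486 ]
scene die [ 0.5796 -0.4329  0.0005] 0.82 [120.1456 197.6307]
scene die [ 0.5336 -0.1465  0.0251] 0.75 [207.4514 206.3652]
scene die [ 0.331  -0.0842 -0.001 ] 0.74 [253.2484 183.4054]
scene die [ 0.7455  0.1709 -0.0011] 0.55 [280.9619 294.1924]
scene ejector_tab [0.5642 0.0112 0.0386] 0.57 [251.5779 222.6911]
scene tray [0.5104 0.2774 0.0023] 0.97 [346.6063 246.7114]
scene tray [ 0.5366 -0.1297  0.0395] 0.75 [211.7878 204.5147]
scene tray [ 0.5684  0.4955 -0.0045] 0.69 [423.836  286.4778]
scene tray [ 0.2578  0.3017 -0.0015] 0.64 [373.8498 200.5083]
0.85
```

View pics/topc.png

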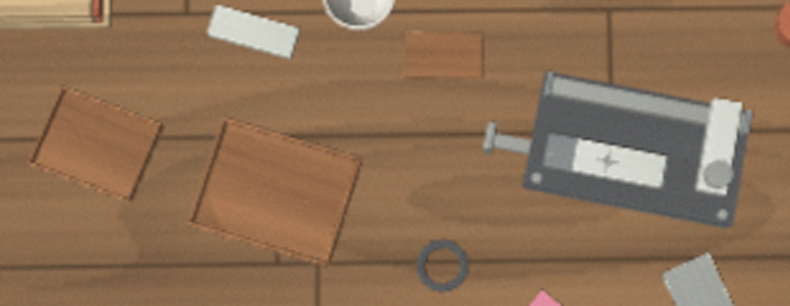

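View pics/scenec.png

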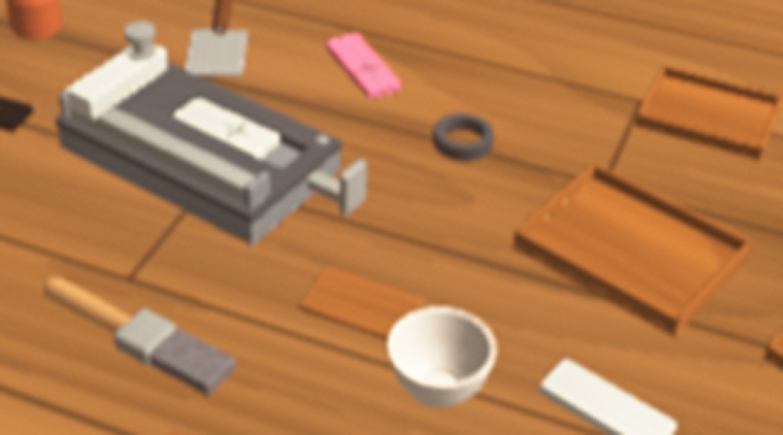

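```bash
python3 - <<'E'
from h import *
from scipy.optimize import least_squares
np.set_printoptions(precision=4,suppress=True)
K,r,t=cam('wrist'); print("wrist cam pos",-r.T@t,"fwd",r[2],"right",r[0]); s=state(); print(s['tool_pos'],s['tool_rot'])
c=np.array([[731,225],[525,187],[748,120-0],[548,72]])/2.55+[60,130]
P=np.array([[-.05,-.165,.04],[-.05,.095,.04],[.095,-.165,.04],[.095,.095,.04]])
use=[0,1,3]
f=lambda q:(proj('top',fx(q[:2],q[2],P[use]))-c[use]).ravel()
q=least_squares(f,[.54,-.13,-.2]).x; print(q,f(q))
for n,cr,sc in(('top',(60,130,370,250),2.55),('scene',(130,160,400,310),2.9)):
    im=cv2.imread(f'pics/{n}0.png')[cr[1]:cr[3],cr[0]:cr[2]]; im=cv2.resize(im,None,fx=sc,fy=sc,interpolation=cv2.INTER_CUBIC)
    def poly(pts,col):
        uv=(proj(n,fx(q[:2],q[2],pts))-[cr[0],cr[1]])*sc
        cv2.polylines(im,[np.round(uv).astype(int)],True,col,1)
    poly(P[[0,1,3,2]],(0,0,255))
    poly([[-.0215,-.075,.04],[-.0215,.075,.04],[.0215,.075,.04],[.0215,-.075,.04]],(0,255,0))
    poly([[-.017,.15,.06],[.017,.15,.06],[.017,.15,.012],[-.017,.15,.012]],(255,0,0))
    poly([[-.019,-.152,.085],[-.019,-.118,.085],[.093,-.118,.085],[.093,-.152,.085]],(0,255,255))
    cv2.imwrite(f'pics/{n}_w.png',im)
E
```

```text
wrist cam pos [0.1418 0.6121 0.3749] fwd [ 0.2666 -0.0965 -0.959 ] right [ 0.3348  0.9423 -0.0018]
[0.2095 0.5888 0.2313] [-0.      0.1701  0.9854 -0.    ]
[ 0.5344 -0.1348 -0.2062] [ 1.2925  0.7017 -0.4811 -0.42   -0.8233 -0.3266]
```

View pics/top_w.png

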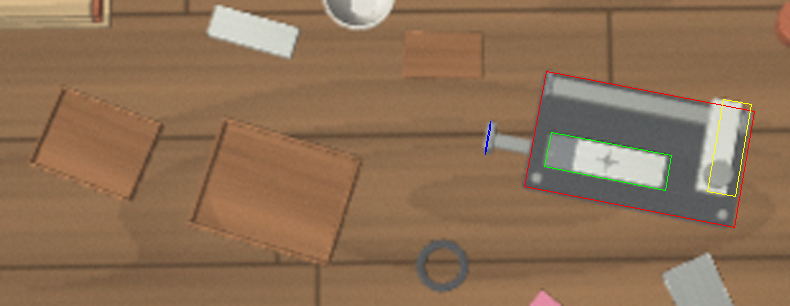

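View pics/scene_w.png

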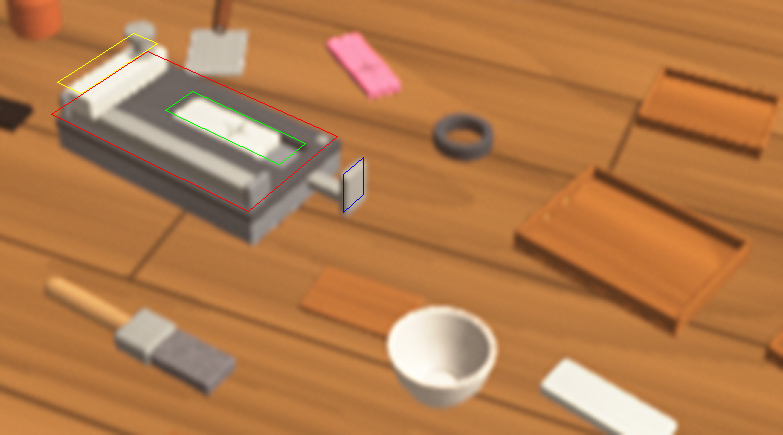

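Request:
drive_tool(
  series=[
    [[0.02, -0.045, 0], [0, 0, 1]],
    [[0.04, -0.09, 0], [0, 0, 2]],
    [[0.06, -0.135, 0], [0, 0, 3]],
    [[0.08, -0.18, 0], [0, 0, 4]],
    [[0.1, -0.225, 0], [0, 0, 5]],
    [[0.12, -0.27, 0], [0, 0, 6]],
    [[0.14, -0.315, 0], [0, 0, 7]],
    [[0.16, -0.36, 0], [0, 0, 7.8]],
  ],
)

```text
time: 1.65
tool_pos: [0.3699, 0.2271, 0.2317]
tool_rot: [0.001, 0.102, 0.995, 0.0]
contact_force: [1.4, -0.5, 0.1]
gripper_width: 0.997
```

Request:
drive_tool(
  series=[
    [[0.02, -0.045, 0], [0, 0, 0]],
    [[0.04, -0.09, 0], [0, 0, 0]],
    [[0.06, -0.135, 0], [0, 0, 0]],
    [[0.08, -0.18, 0], [0, 0, 0]],
    [[0.1, -0.225, 0], [0, 0, 0]],
    [[0.12, -0.27, 0], [0, 0, 0]],
    [[0.14, -0.315, 0], [0, 0, 0]],
    [[0.156, -0.36, 0], [0, 0, 0]],
  ],
)

```text
time: 2.45
tool_pos: [0.5261, -0.1333, 0.2315]
tool_rot: [0.0, 0.103, 0.995, 0.0]
contact_force: [0.4, 0.4, 0.5]
gripper_width: 0.997
```

Request:
drive_tool(
  series=[
    [[0, -0.008, 0], [0, 0, 0]],
    [[0, -0.008, 0], [0, 0, 0]],
    [[0, -0.008, 0], [0, 0, 0]],
    [[0, -0.008, 0], [0, 0, 0]],
  ],
)

```text
time: 2.85
tool_pos: [0.5252, -0.1378, 0.2314]
tool_rot: [0.0, 0.102, 0.995, 0.0]
contact_force: [-0.9, 0.3, 0.0]
gripper_width: 1.001
```

```bash
python3 - <<'E'
from h import *
np.set_printoptions(precision=4,suppress=True)
m=camera_model('wrist'); im=grab_frame('wrist'); np.save('w1.npy',m,allow_pickle=True)
cv2.imwrite('pics/wrist1.png',cv2.resize(im[:,:,::-1],None,fx=1.56,fy=1.56,interpolation=cv2.INTER_CUBIC))
cv2.imwrite('w1raw.png',im[:,:,::-1])
for k in ("fixture","carriage_mid","cap_top","mark","die","ejector_tab"):
    for d in place_of('wrist',k)[:2]: print(k,np.array(d['location']),round(d['confidence'],2),proj('wrist',d['location'])[0])
print(state()['tool_pos'],state()['time'])
E
```

```text
fixture [ 0.537  -0.1294  0.0003] 0.57 [268.3475 173.3674]
fixture [ 0.5351 -0.1468  0.0255] 0.55 [254.8015 179.0227]
carriage_mid [ 0.5082 -0.2547  0.075 ] 0.73 [150.0884 185.5023]
cap_top [ 0.5092 -0.2558  0.1161] 0.9 [133.5313 197.858 ]
cap_top [0.7469 0.1689 0.0039] 0.66 [499.5391 272.4515]
mark [ 0.5354 -0.1338  0.0369] 0.91 [265.7795 179.1715]
mark [ 0.5764 -0.4089  0.0135] 0.7 [ 73.9664 243.433 ]
die [ 0.5389 -0.1449  0.0285] 0.77 [257.4823 182.0577]
die [ 0.5801 -0.4252  0.0047] 0.68 [ 68.0075 245.1695]
ejector_tab [0.5657 0.0177 0.0379] 0.86 [396.0661 178.4821]
[ 0.5255 -0.1387  0.2315] 3.2
```

View pics/wrist1.png

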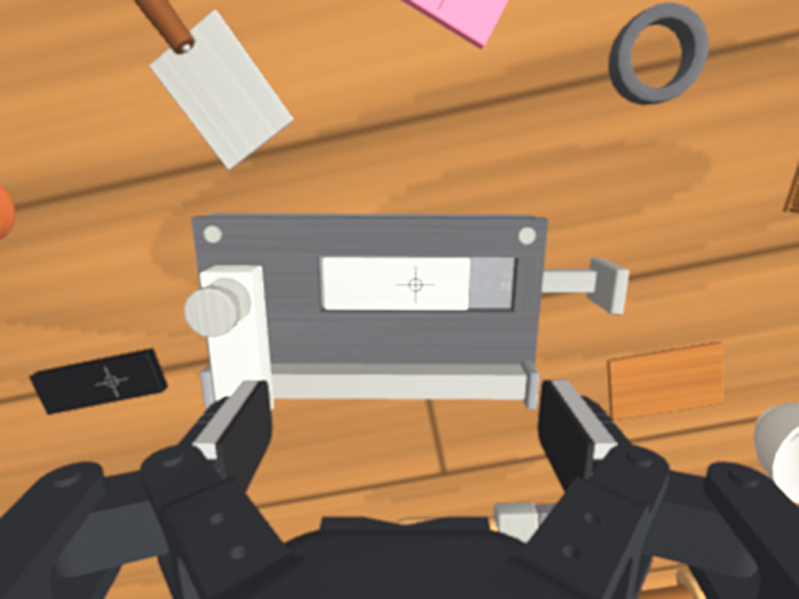

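The wrist view shows the blank with its white face and ring at zoomed (416,285), in the recess. It is the only ringed plain-aluminium bar: the black (110,380) and pink (450,15) bars are look-alikes. Next I'll fit the fixture pose.

```bash
cat > fit.py <<'E'
from h import *
from scipy.optimize import least_squares
np.set_printoptions(precision=4,suppress=True)
m=np.load('w1.npy',allow_pickle=True).item()
c=np.array([[321,257],[515,257],[515,310],[321,311],[547,220],[196,222]])/1.56-.18
P=np.array([[-.0215,-.075,.04],[-.0215,.075,.04],[.0215,.075,.04],[.0215,-.075,.04],[-.05,.095,.04],[-.05,-.165,.04]])
f=lambda q:(proj('wrist',fx(q[:2],q[2],P),m)-c).ravel()
q=least_squares(f,[.54,-.13,-.2]).x
E
python3 - <<'E'
from fit import *
print(q,np.degrees(q[2]),f(q))
mk=back('wrist',np.array([416,285])/1.56-.18,.04,m)[0]; d=mk[:2]-q[:2]; cc,s=np.cos(q[2]),np.sin(q[2])
print('mark',mk,'fix',cc*d[0]+s*d[1],-s*d[0]+cc*d[1])
for z,uv in((.114,(217,308)),):
    p=back('wrist',np.array(uv)/1.56-.18,z,m)[0]; d=p[:2]-q[:2];print('cap',p,cc*d[0]+s*d[1],-s*d[0]+cc*d[1])
im=cv2.resize(cv2.imread('w1raw.png'),None,fx=1.56,fy=1.56,interpolation=cv2.INTER_CUBIC)
def poly(pts,col):
    uv=(proj('wrist',fx(q[:2],q[2],pts),m)+.18)*1.56
    cv2.polylines(im,[np.round(uv).astype(int)],True,col,1)
poly(P[:4],(0,255,0)); poly([[-.05,.095,.04],[-.05,-.165,.04],[.095,-.165,.04],[.095,.095,.04]],(0,0,255))
poly([[-.017,.15,.06],[.017,.15,.06],[.017,.15,.012],[-.017,.15,.012]],(255,0,0))
o=.012
poly([[-.019,-.152+o,.085],[-.019,-.118+o,.085],[.093,-.118+o,.085],[.093,-.152+o,.085]],(0,160,255))
a=np.linspace(0,6.28,40); poly(np.c_[.016*np.cos(a),-.135+o+.016*np.sin(a),0*a+.114],(255,0,255))
cv2.imwrite('pics/w1fit.png',im[190:440,150:650].repeat(1,0)); 
E
```

```text
[ 0.5393 -0.1314 -0.1973] -11.305998070772945 [-1.8387  0.7291  2.4131 -0.0172  0.0909  1.2086  0.3025  1.2375  1.1309
 -1.1665 -2.0744 -1.0591]
mark [ 0.5386 -0.133   0.04  ] fix -0.00037570172278127465 -0.0017540904385071239
cap [ 0.5099 -0.2512  0.114 ] -0.0053321116095925505 -0.12325018975894698
```

View pics/w1fit.png

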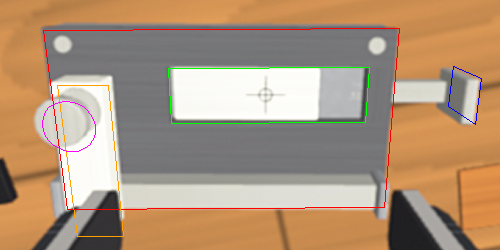

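```bash
python3 - <<'E'
import cv2
im=cv2.imread('w1raw.png')
cv2.imwrite('pics/z1.png',cv2.resize(im[155:210,195:355],None,fx=5,fy=5,interpolation=cv2.INTER_CUBIC))
cv2.imwrite('pics/z2.png',cv2.resize(im[130:270,110:200],None,fx=4,fy=4,interpolation=cv2.INTER_CUBIC))
E
```

```text
(no output)
```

View pics/z1.png

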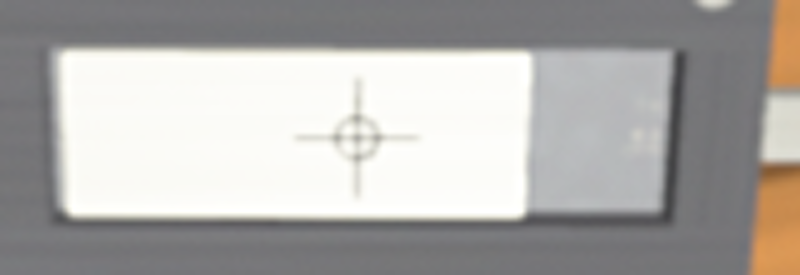

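View pics/z2.png

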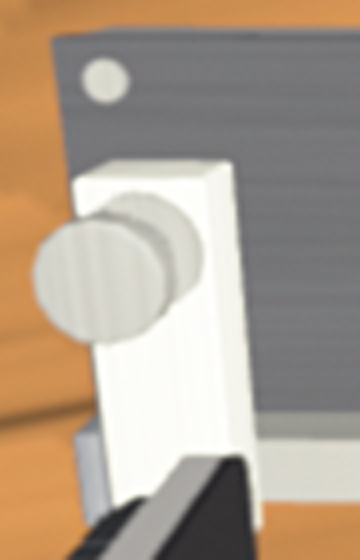

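```bash
cat > fit.py <<'E'
from h import *
from scipy.optimize import least_squares
np.set_printoptions(precision=4,suppress=True)
m=np.load('w1.npy',allow_pickle=True).item()
def z1(a,b): return [195+a/5-.4,155+b/5-.4]
def z2(a,b): return [110+a/4-.4,130+b/4-.4]
c=np.array([z1(50,47),z1(684,48),z1(673,220),z1(57,220),z2(52,38),[547/1.56-.18,220/1.56-.18],z2(75,183),z2(208,178),z2(100,282),z1(357,137)])
def P(o,y): return np.array([[-.0215,-.075,.04],[-.0215,.075,.04],[.0215,.075,.04],[.0215,-.075,.04],[-.05,-.165,.04],[-.05,.095,.04],[-.019,-.152+o,.085],[-.019,-.118+o,.085],[0,-.135+o,.114],[0,y,.04]])
def pr(q):
    p=fx(q[:2],q[2],P(q[3],q[4])); K,r,t=cam('wrist',m)
    t2=t+np.r_[0,0,q[5]]; mm=dict(m); mm['tvec']=t2
    u=proj('wrist',p,mm); d=u-[m['cx'],m['cy']]; rr=(d**2).sum(1,keepdims=True)/K[0,0]**2
    return [m['cx'],m['cy']]+d*(1+q[6]*rr)
E
python3 - <<'E'
from fit import *
for mask in ([1,1,1,1,1,0,0],[1]*6+[0],[1]*5+[0,1]):
    g=lambda q:(pr(np.array(q)*mask)-c).ravel()
    q=least_squares(g,[.54,-.13,-.2,.01,0,0,0],x_scale=[.01,.01,.1,.01,.01,.01,.1]).x*mask
    print(q,np.degrees(q[2])); print(g(q).reshape(-1,2).T)
E
```

```text
[ 0.5383 -0.1318 -0.2057  0.0084 -0.0017  0.      0.    ] -11.788442986518929
[[-1.3009  0.5968  0.1867 -0.8411  0.3416  0.9595 -0.3543 -0.2806  0.5871
  -0.0001]
 [ 0.0128  0.1364  0.9512  0.6242 -0.0472 -1.2373 -1.0549  0.2801  0.612
   0.0885]]
[ 0.5381 -0.1318 -0.2054  0.0076 -0.0016  0.0022  0.    ] -11.767442701178446
[[-0.9668  0.1232 -0.2418 -0.5169  1.1968  0.3414 -0.2608 -0.4289  0.6386
   0.    ]
 [ 0.0571  0.1322  0.7344  0.4528  0.1883 -1.0896 -1.0562  0.2663  0.3981
  -0.0016]]
[ 0.5382 -0.1319 -0.2058  0.0082 -0.0017  0.     -0.0141] -11.789385317444241
[[-1.306   0.4843  0.0925 -0.8567  0.7865  0.7453 -0.2505 -0.3987  0.6005
  -0.0001]
 [-0.0182  0.1181  0.9007  0.5736  0.0987 -1.183  -1.0548  0.2544  0.5333
   0.0399]]
```

Request:
drive_tool(
  series=[
    [[0.008, -0.042, 0], [0, 0, 0]],
    [[0.016, -0.084, -0.01], [0, 0, 0]],
    [[0.024, -0.125, -0.03], [0, 0, 0]],
    [[0.024, -0.125, -0.07], [0, 0, 0]],
    [[0.024, -0.125, -0.11], [0, 0, 0]],
    [[0.024, -0.125, -0.13], [0, 0, 0]],
    [[0.024, -0.125, -0.13], [0, 0, 0]],
    [[0.024, -0.125, -0.13], [0, 0, 0]],
  ],
)

```text
time: 4.0
tool_pos: [0.5497, -0.2642, 0.1017]
tool_rot: [0.0, 0.103, 0.995, -0.0]
contact_force: [-0.2, -0.2, 0.6]
gripper_width: 1.0
```

```bash
python3 - <<'E'
from h import *
im=grab_frame('wrist'); cv2.imwrite('pics/w2.png',cv2.resize(im[:,:,::-1],None,fx=1.56,fy=1.56)); s=state(); print(s['tool_pos'])
E
```

```text
[ 0.55050757 -0.26467898  0.1031525 ]
```

View pics/w2.png

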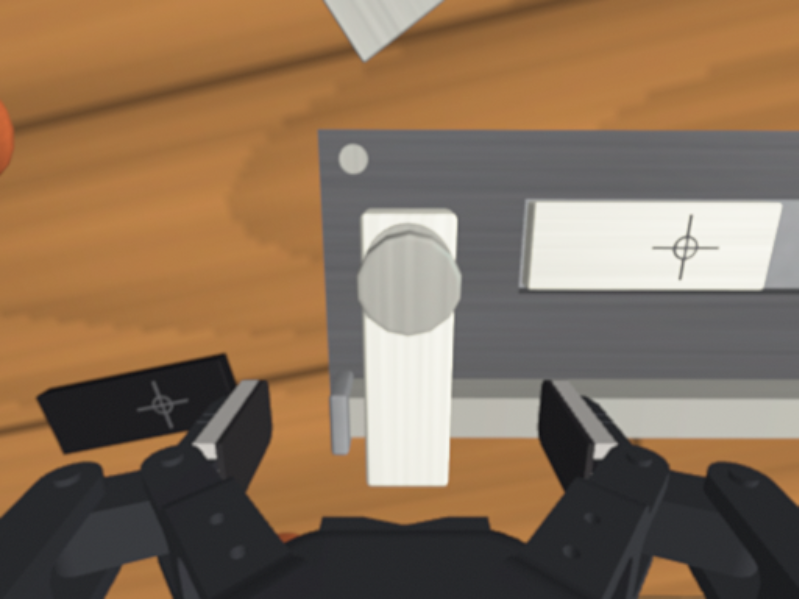

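The arm is centred between the jaws, with its middle at column 410. Now descend and close.

Request:
drive_tool(
  series=[
    [[0, 0, -0.02], [0, 0, 0]],
    [[0, 0, -0.04], [0, 0, 0]],
    [[0, 0, -0.047], [0, 0, 0]],
    [[0, 0, -0.047], [0, 0, 0]],
    [[0, 0, -0.047], [0, 0, 0]],
  ],
)

```text
time: 4.55
tool_pos: [0.5505, -0.2647, 0.0561]
tool_rot: [0.001, 0.103, 0.995, -0.001]
contact_force: [-0.1, -0.2, 0.1]
gripper_width: 0.998
```

Request:
drive_tool(
  series=[
    [[0, 0, 0], [0, 0, 0]],
    [[0, 0, 0], [0, 0, 0]],
    [[0, 0, 0], [0, 0, 0]],
    [[0, 0, 0], [0, 0, 0]],
    [[0, 0, 0], [0, 0, 0]],
    [[0, 0, 0], [0, 0, 0]],
    [[0, 0, 0], [0, 0, 0]],
    [[0, 0, 0], [0, 0, 0]],
  ],
  fingers=0.1,
)

```text
time: 5.35
tool_pos: [0.5494, -0.2641, 0.0542]
tool_rot: [-0.0, 0.103, 0.995, 0.0]
contact_force: [-0.3, 0.0, -0.6]
gripper_width: 0.451
```

Request:
drive_tool(
  series=[
    [[0, 0, 0], [0, 0, 0]],
    [[0.004, 0.0196, 0], [0, 0, 0]],
    [[0.0082, 0.039, 0], [0, 0, 0]],
    [[0.0123, 0.0587, 0], [0, 0, 0]],
    [[0.0164, 0.078, 0], [0, 0, 0]],
    [[0.0204, 0.0979, 0], [0, 0, 0]],
    [[0.0245, 0.1175, 0], [0, 0, 0]],
    [[0.0254, 0.1214, 0], [0, 0, 0]],
  ],
  fingers=0.16,
)

```text
time: 6.15
tool_pos: [0.5751, -0.1418, 0.0544]
tool_rot: [0.0, 0.102, 0.995, -0.0]
contact_force: [0.2, -3.1, 0.1]
gripper_width: 0.418
```

Request:
drive_tool(
  series=[
    [[0, 0, 0], [0, 0, 0]],
    [[0, 0, 0], [0, 0, 0]],
  ],
)

```text
time: 6.35
tool_pos: [0.5748, -0.1431, 0.0543]
tool_rot: [-0.0, 0.103, 0.995, 0.0]
contact_force: [-0.0, 0.6, 0.5]
gripper_width: 0.417
```

```bash
python3 - <<'E'
from h import *
np.set_printoptions(precision=4,suppress=True)
for n in('wrist','top','scene'):
    im=grab_frame(n); cv2.imwrite(f'{n}3.png',im[:,:,::-1]); 
    if n=='wrist':
        cv2.imwrite('pics/w3.png',cv2.resize(im[:,:,::-1],None,fx=1.56,fy=1.56))
        for k in('cap_top','punch_tip','mark'): print(k,[(np.array(d['location']),round(d['confidence'],2)) for d in place_of('wrist',k)[:2]])
im=cv2.imread('scene3.png')[170:250,150:260];cv2.imwrite('pics/s3.png',cv2.resize(im,None,fx=7,fy=7,interpolation=cv2.INTER_CUBIC))
print(state()['tool_pos'],state()['contact_force'])
E
```

```text
cap_top [(array([ 0.5363, -0.133 ,  0.1164]), 0.88)]
punch_tip []
mark []
[ 0.5748 -0.1432  0.0543] [0.8408 0.1364 0.0083]
```

View pics/w3.png

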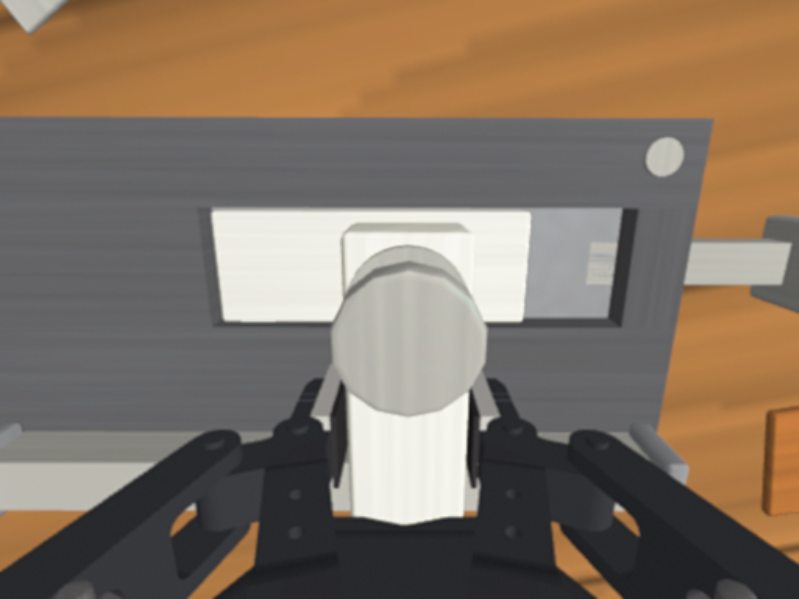

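View pics/s3.png

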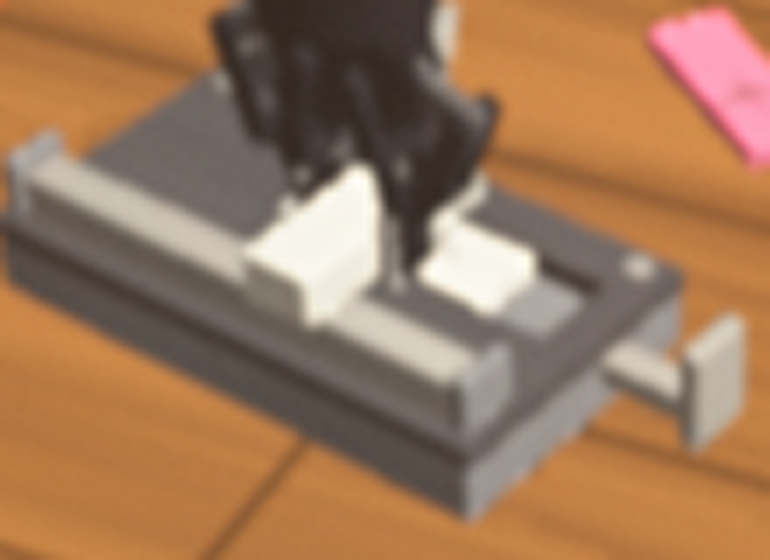

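```bash
python3 - <<'E'
from h import *
np.set_printoptions(precision=4,suppress=True)
yh=np.array([.2045,.9789,0]);xh=np.array([.9789,-.2045,0]);O=np.array([.5382,-.1318,0])
b=lambda u,v,z:(lambda p:(round(1000*(p-O)@xh,1),round(1000*(p-O)@yh,1)))(back('wrist',np.array([u,v])/1.56-.18,z)[0])
print('blank ends',b(216,265,.04),b(528,265,.04),'recess',b(203,208,.04),b(637,208,.04))
print('arm',b(343,232,.085),b(474,232,.085),'cap',b(409,340,.114))
p=grab_frame; im=cv2.imread('wrist3.png'); print('tcp',1000*(state()['tool_pos']-O)@yh)
cv2.imwrite('pics/z3.png',cv2.resize(im[125:275,120:420],None,fx=2.6,fy=2.6,interpolation=cv2.INTER_CUBIC))
E
```

```text
blank ends (np.float64(-1.4), np.float64(-71.5)) (np.float64(-1.4), np.float64(39.0)) recess (np.float64(-21.2), np.float64(-73.6)) (np.float64(-21.2), np.float64(74.6))
arm (np.float64(-18.9), np.float64(-19.9)) (np.float64(-18.9), np.float64(12.6)) cap (np.float64(-1.4), np.float64(-3.7))
tcp -3.642155816930088
```

View pics/z3.png

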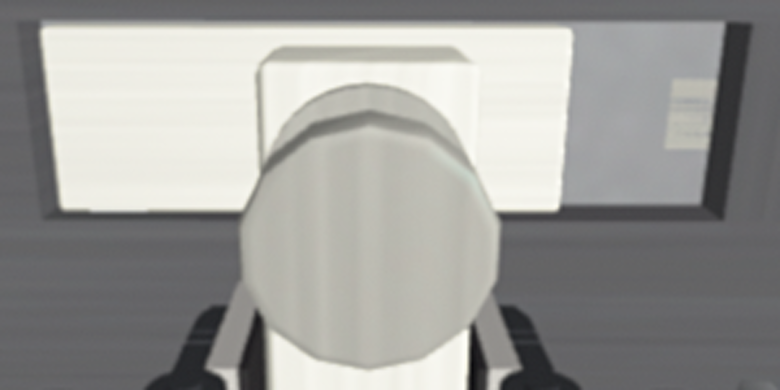

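Request:
drive_tool(
  series=[
    [[0, 0, 0], [0, 0, 0]],
    [[0, 0, 0], [0, 0, 0]],
    [[0, 0, 0], [0, 0, 0]],
    [[0.0005, 0.0022, 0], [0, 0, 0]],
    [[0.0005, 0.0022, 0], [0, 0, 0]],
    [[0.0005, 0.0022, 0], [0, 0, 0]],
    [[0.0005, 0.0022, 0], [0, 0, 0]],
  ],
  fingers=0.24,
)

```text
time: 7.35
tool_pos: [0.5753, -0.1408, 0.0545]
tool_rot: [-0.0, 0.103, 0.995, -0.0]
contact_force: [-1.9, -2.2, 3.3]
gripper_width: 0.395
```

Request:
drive_tool(
  series=[
    [[0, 0, 0], [0, 0, 0]],
    [[0, 0, 0], [0, 0, 0]],
    [[0, 0, 0], [0, 0, 0]],
    [[0, 0, 0], [0, 0, 0]],
  ],
  fingers=-0.3,
)

```text
time: 7.75
tool_pos: [0.5755, -0.1403, 0.0542]
tool_rot: [0.0, 0.103, 0.995, 0.0]
contact_force: [0.1, 0.4, -0.6]
gripper_width: 0.65
```

```bash
python3 - <<'E'
from h import *
im=grab_frame('wrist')[:,:,::-1]; O=np.array([.5382,-.1318,0])
s=state();print('tcp',1000*(s['tool_pos']-O)@[.2045,.9789,0],s['tool_pos'])
cv2.imwrite('pics/z4.png',cv2.resize(im[125:275,120:420],None,fx=2.6,fy=2.6,interpolation=cv2.INTER_CUBIC))
E
```

```text
tcp -0.782870749959192 [ 0.5754786  -0.14038754  0.05423588]
```

View pics/z4.png

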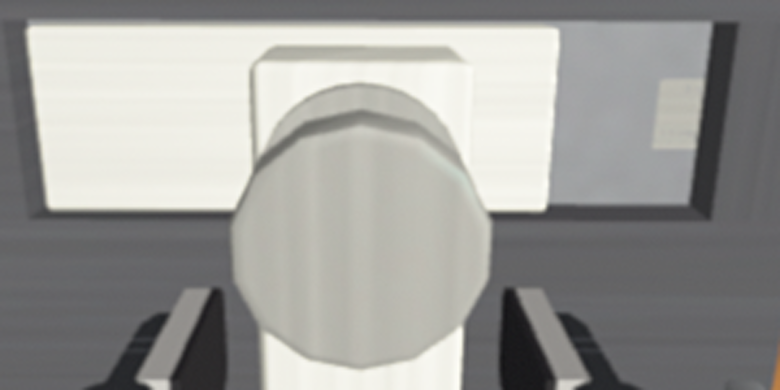

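```bash
python3 - <<'E'
from h import *
yh=np.array([.2045,.9789,0]);xh=np.array([.9789,-.2045,0]);O=np.array([.5382,-.1318,0])
b=lambda u,v,z:(lambda p:(round(1000*(p-O)@xh,1),round(1000*(p-O)@yh,1)))(back('wrist',np.array([u,v])/2.6-.3+[120,125],z)[0])
print('blank ends',b(33,100,.04),b(553,100,.04))
print('arm',b(253,63,.085),b(472,63,.085),'cap',b(361,240,.114))
E
```

```text
blank ends (np.float64(-4.9), np.float64(-71.5)) (np.float64(-5.0), np.float64(38.3))
arm (np.float64(-18.6), np.float64(-18.1)) (np.float64(-18.7), np.float64(14.4)) cap (np.float64(-1.6), np.float64(-2.0))
```

Request:
drive_tool(
  series=[
    [[0, 0, 0.03], [0, 0, 0]],
    [[0, 0, 0.07], [0, 0, 0]],
    [[0, 0, 0.09], [0, 0, 0]],
    [[0, 0, 0.09], [0, 0, 0]],
  ],
)

```text
time: 8.2
tool_pos: [0.578, -0.1415, 0.1491]
tool_rot: [0.004, 0.103, 0.995, -0.001]
contact_force: [0.0, 0.2, -0.2]
gripper_width: 0.649
```

Request:
drive_tool(
  series=[
    [[0, 0, 0], [0, 0, 0]],
    [[0, 0, 0], [0, 0, 0]],
    [[-0.0377, 0.0066, 0], [0, 0, 0]],
    [[-0.0377, 0.0066, 0], [0, 0, 0]],
    [[-0.0377, 0.0066, 0], [0, 0, 0]],
    [[-0.0377, 0.0066, 0], [0, 0, 0]],
    [[-0.0377, 0.0066, 0], [0, 0, 0]],
  ],
  fingers=1,
)

```text
time: 8.9
tool_pos: [0.5385, -0.1342, 0.1446]
tool_rot: [0.0, 0.103, 0.995, -0.0]
contact_force: [0.5, -0.0, -0.4]
gripper_width: 0.005
```

Request:
drive_tool(
  series=[
    [[0, 0, -0.01], [0, 0, 0]],
    [[0, 0, -0.02], [0, 0, 0]],
    [[0, 0, -0.024], [0, 0, 0]],
    [[0, 0, -0.028], [0, 0, 0]],
    [[0, 0, -0.03], [0, 0, 0]],
    [[0, 0, -0.03], [0, 0, 0]],
  ],
)

```text
time: 9.5
tool_pos: [0.5375, -0.1339, 0.1142]
tool_rot: [-0.0, 0.103, 0.995, 0.0]
contact_force: [0.4, -0.4, 0.9]
gripper_width: -0.001
```

```bash
python3 - <<'E'
from h import *
im=grab_frame('wrist')[:,:,::-1]; s=state();print(s['tool_pos'],s['contact_force'],s['gripper_width'])
cv2.imwrite('pics/w5.png',cv2.resize(im,None,fx=1.56,fy=1.56))
E
```

```text
[ 0.53784634 -0.13404169  0.1144643 ] [-0.72672227  0.44987362  0.14921444] 0.0014654099474415393
```

View pics/w5.png

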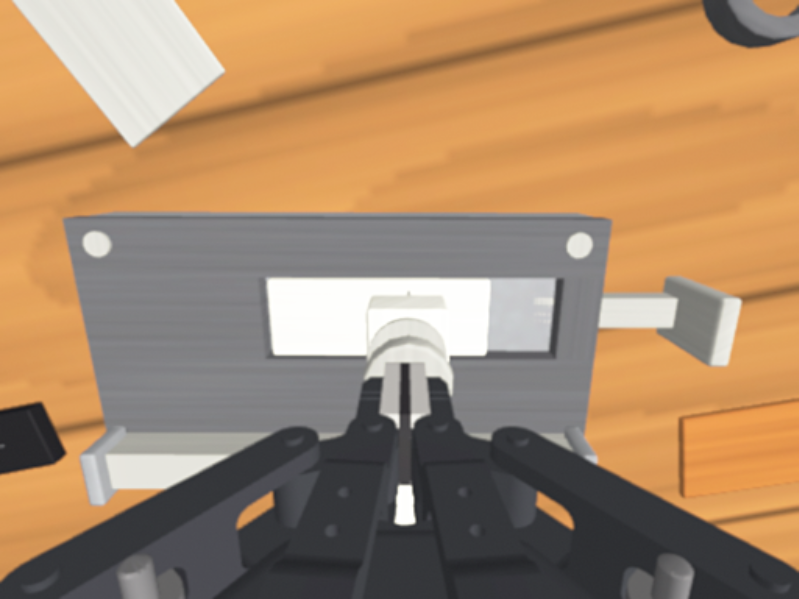

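Fingers are centred on the cap. The ring's cross-line tip shows at (409,293), in line with the arm's middle (406), so the punch is over the mark. Now press.

Request:
drive_tool(
  series=[
    [[0, 0, -0.002], [0, 0, 0]],
    [[0, 0, -0.004], [0, 0, 0]],
    [[0, 0, -0.006], [0, 0, 0]],
    [[0, 0, -0.008], [0, 0, 0]],
    [[0, 0, -0.009], [0, 0, 0]],
    [[0, 0, -0.01], [0, 0, 0]],
    [[0, 0, -0.01], [0, 0, 0]],
  ],
)

```text
time: 10.25
tool_pos: [0.5383, -0.1342, 0.1061]
tool_rot: [0.0, 0.103, 0.995, -0.0]
contact_force: [-3.8, 1.5, 10.1]
gripper_width: 0.002
```

Request:
drive_tool(
  series=[
    [[0, 0, -0.001], [0, 0, 0]],
    [[0, 0, -0.002], [0, 0, 0]],
    [[0, 0, -0.003], [0, 0, 0]],
    [[0, 0, -0.004], [0, 0, 0]],
    [[0, 0, -0.005], [0, 0, 0]],
    [[0, 0, -0.005], [0, 0, 0]],
  ],
)

```text
time: 10.85
tool_pos: [0.5383, -0.1342, 0.1017]
tool_rot: [0.0, 0.103, 0.995, -0.0]
contact_force: [-5.1, 2.1, 13.1]
gripper_width: -0.003
```

Request:
drive_tool(
  series=[
    [[0, 0, -0.001], [0, 0, 0]],
    [[0, 0, -0.002], [0, 0, 0]],
    [[0, 0, -0.003], [0, 0, 0]],
    [[0, 0, -0.003], [0, 0, 0]],
  ],
)

```text
time: 11.25
tool_pos: [0.5383, -0.1342, 0.098]
tool_rot: [0.001, 0.103, 0.995, -0.0]
contact_force: [-3.0, 1.9, 9.3]
gripper_width: 0.0
```

Request:
drive_tool(
  series=[
    [[0, 0, -0.001], [0, 0, 0]],
    [[0, 0, -0.001], [0, 0, 0]],
    [[0, 0, -0.001], [0, 0, 0]],
  ],
)

```text
time: 11.55
tool_pos: [0.5383, -0.1342, 0.097]
tool_rot: [0.0, 0.103, 0.995, -0.0]
contact_force: [-3.5, 1.1, 8.4]
gripper_width: -0.0
```

The force peaked near 13 N and fell to 8.4 N, so the spring has snapped. I'll touch the stop to be sure, then rise.

Request:
drive_tool(
  series=[
    [[0, 0, -0.001], [0, 0, 0]],
    [[0, 0, -0.001], [0, 0, 0]],
    [[0, 0, -0.001], [0, 0, 0]],
  ],
)

```text
time: 11.85
tool_pos: [0.5383, -0.1342, 0.0969]
tool_rot: [0.0, 0.103, 0.995, -0.0]
contact_force: [-6.2, 2.1, 13.5]
gripper_width: 0.002
```

Request:
drive_tool(
  series=[
    [[0, 0, 0.006], [0, 0, 0]],
    [[0, 0, 0.012], [0, 0, 0]],
    [[0, 0, 0.018], [0, 0, 0]],
    [[0, 0, 0.03], [0, 0, 0]],
    [[0, 0, 0.055], [0, 0, 0]],
    [[0, 0, 0.055], [0, 0, 0]],
    [[0, 0, 0.055], [0, 0, 0]],
  ],
)

```text
time: 12.55
tool_pos: [0.5378, -0.134, 0.1495]
tool_rot: [0.0, 0.103, 0.995, -0.0]
contact_force: [1.8, 0.6, -0.3]
gripper_width: -0.001
```

```bash
python3 - <<'E'
from h import *
yh=np.array([.2045,.9789,0]);xh=np.array([.9789,-.2045,0]);O=np.array([.5382,-.1318,0])
im=grab_frame('wrist')[:,:,::-1]; s=state();print(s['tool_pos'],s['contact_force'],s['gripper_width'])
p=place_of('wrist','cap_top')[0]; v=np.array(p['location'])-O; print(p['confidence'],v@xh,v@yh,v[2])
cv2.imwrite('pics/w6.png',cv2.resize(im,None,fx=1.56,fy=1.56))
E
```

```text
[ 0.53719638 -0.13378804  0.14846143] [ 0.11258762 -1.1339054   0.20697396] 0.0012578980638773202
0.69 0.0010355800000000335 -0.006424199999999999 0.1138
```

View pics/w6.png

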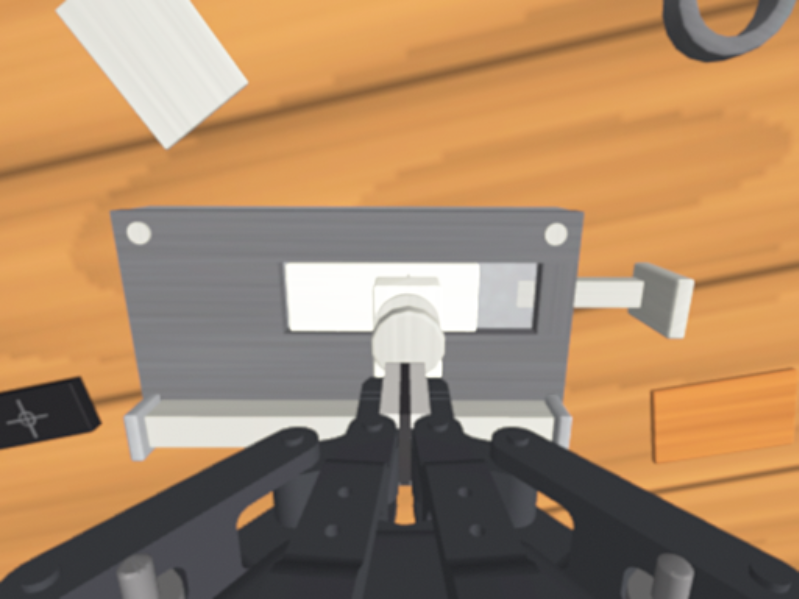

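The cap is back up and the stop was reached. Now straddle the arm again and park the carriage.

Request:
drive_tool(
  series=[
    [[0.0377, -0.0066, 0], [0, 0, 0]],
    [[0.0377, -0.0066, 0], [0, 0, 0]],
    [[0.0377, -0.0066, 0], [0, 0, 0]],
    [[0.0377, -0.0066, 0], [0, 0, 0]],
    [[0.0377, -0.0066, -0.03], [0, 0, 0]],
    [[0.0377, -0.0066, -0.06], [0, 0, 0]],
    [[0.0377, -0.0066, -0.095], [0, 0, 0]],
    [[0.0377, -0.0066, -0.095], [0, 0, 0]],
  ],
  fingers=-0.4,
)

```text
time: 13.45
tool_pos: [0.5705, -0.1389, 0.0488]
tool_rot: [-0.005, 0.103, 0.995, 0.001]
contact_force: [-0.9, 1.3, -1.1]
gripper_width: 0.7
```

Request:
drive_tool(
  series=[
    [[0, 0, 0], [0, 0, 0]],
    [[0, 0, 0], [0, 0, 0]],
    [[0, 0, 0], [0, 0, 0]],
    [[0, 0, 0], [0, 0, 0]],
  ],
  fingers=0.14,
)

```text
time: 13.85
tool_pos: [0.5765, -0.141, 0.0563]
tool_rot: [0.002, 0.103, 0.995, -0.0]
contact_force: [-0.6, 0.1, -0.1]
gripper_width: 0.43
```

Request:
drive_tool(
  series=[
    [[-0.004, -0.0196, 0], [0, 0, 0]],
    [[-0.0082, -0.039, 0], [0, 0, 0]],
    [[-0.0123, -0.0587, 0], [0, 0, 0]],
    [[-0.0164, -0.078, 0], [0, 0, 0]],
    [[-0.0204, -0.0979, 0], [0, 0, 0]],
    [[-0.0245, -0.1175, 0], [0, 0, 0]],
    [[-0.0254, -0.1214, 0], [0, 0, 0]],
    [[-0.0254, -0.1214, 0], [0, 0, 0]],
  ],
)

```text
time: 14.65
tool_pos: [0.5503, -0.2626, 0.055]
tool_rot: [0.001, 0.103, 0.995, -0.0]
contact_force: [0.8, -0.1, -0.7]
gripper_width: 0.435
```

Request:
drive_tool(
  series=[
    [[0, 0, 0], [0, 0, 0]],
    [[0, 0, 0], [0, 0, 0]],
    [[0, 0, 0], [0, 0, 0]],
    [[0, 0, 0.03], [0, 0, 0]],
    [[0, 0, 0.06], [0, 0, 0]],
    [[0, 0, 0.095], [0, 0, 0]],
    [[0, 0, 0.095], [0, 0, 0]],
  ],
  fingers=-0.3,
)

```text
time: 15.35
tool_pos: [0.5532, -0.2635, 0.156]
tool_rot: [0.005, 0.102, 0.995, -0.002]
contact_force: [0.0, 0.7, 0.3]
gripper_width: 0.651
```

```bash
python3 - <<'E'
from h import *
yh=np.array([.2045,.9789,0]);xh=np.array([.9789,-.2045,0]);O=np.array([.5382,-.1318,0])
im=grab_frame('wrist')[:,:,::-1]; s=state();print(s['tool_pos'],s['contact_force'],s['gripper_width'])
for k in('cap_top','mark','ejector_tab'):
  for p in place_of('wrist',k)[:1]: v=np.array(p['location'])-O; print(k,p['confidence'],v@xh,v@yh,v[2])
cv2.imwrite('pics/w7.png',cv2.resize(im,None,fx=1.56,fy=1.56))
E
```

```text
[ 0.55191706 -0.26281106  0.15304633] [0.25007045 0.39489156 0.44009298] 0.6520718198650322
cap_top 0.8 0.00011410999999993568 -0.12573779000000002 0.1117
mark 0.93 0.09290670000000002 -0.26378458 0.015
```

View pics/w7.png

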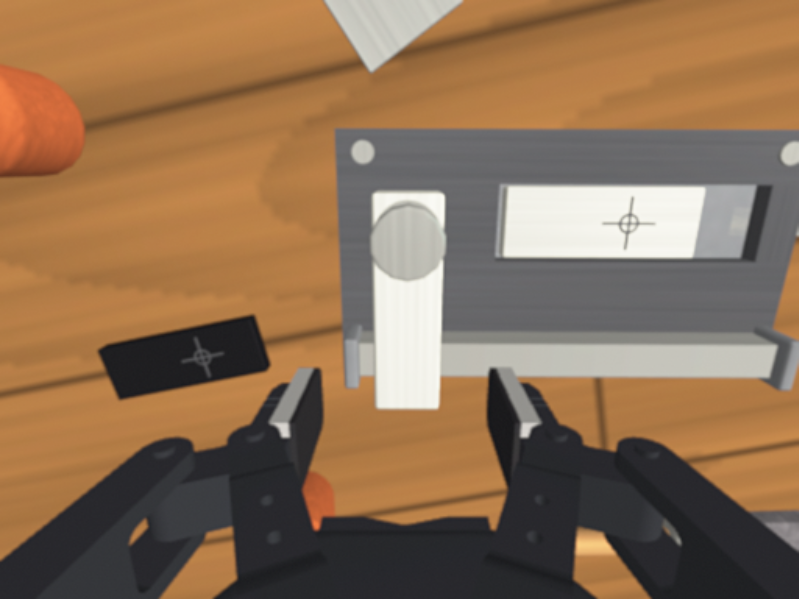

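The carriage is parked at about 9 mm and the cap is up. Next, the ejector.

Request:
drive_tool(
  series=[
    [[0.003, 0.04, 0], [0, 0, 0]],
    [[0.006, 0.085, 0], [0, 0, 0]],
    [[0.01, 0.13, 0], [0, 0, 0]],
    [[0.014, 0.175, 0], [0, 0, 0]],
    [[0.017, 0.22, 0], [0, 0, 0]],
    [[0.02, 0.265, 0], [0, 0, 0]],
    [[0.024, 0.306, 0], [0, 0, 0]],
    [[0.024, 0.306, 0], [0, 0, 0]],
  ],
  fingers=1,
)

```text
time: 16.35
tool_pos: [0.5726, 0.0484, 0.1471]
tool_rot: [-0.002, 0.1, 0.995, 0.001]
contact_force: [-0.1, -0.5, -0.3]
gripper_width: -0.003
```

Request:
drive_tool(
  series=[
    [[0, 0, 0], [0, 0, 0]],
    [[0, 0, 0], [0, 0, 0]],
  ],
)

```text
time: 16.55
tool_pos: [0.5733, 0.0432, 0.148]
tool_rot: [-0.001, 0.103, 0.995, -0.0]
contact_force: [-0.5, -0.4, -0.7]
gripper_width: 0.0
```

```bash
python3 - <<'E'
from h import *
yh=np.array([.2045,.9789,0]);xh=np.array([.9789,-.2045,0]);O=np.array([.5382,-.1318,0])
im=grab_frame('wrist')[:,:,::-1]; s=state();v=s['tool_pos']-O;print(s['tool_pos'],v@xh,v@yh)
for k in('ejector_tab',):
  for p in place_of('wrist',k)[:1]: v=np.array(p['location'])-O; print(k,p['confidence'],v@xh,v@yh,v[2])
cv2.imwrite('pics/w8.png',cv2.resize(im,None,fx=1.56,fy=1.56))
E
```

```text
[0.57351195 0.04292329 0.14838293] -0.001164043422269148 0.1782579189082748
ejector_tab 0.69 4.6369999999994143e-05 0.15284429000000002 0.0383
```

View pics/w8.png

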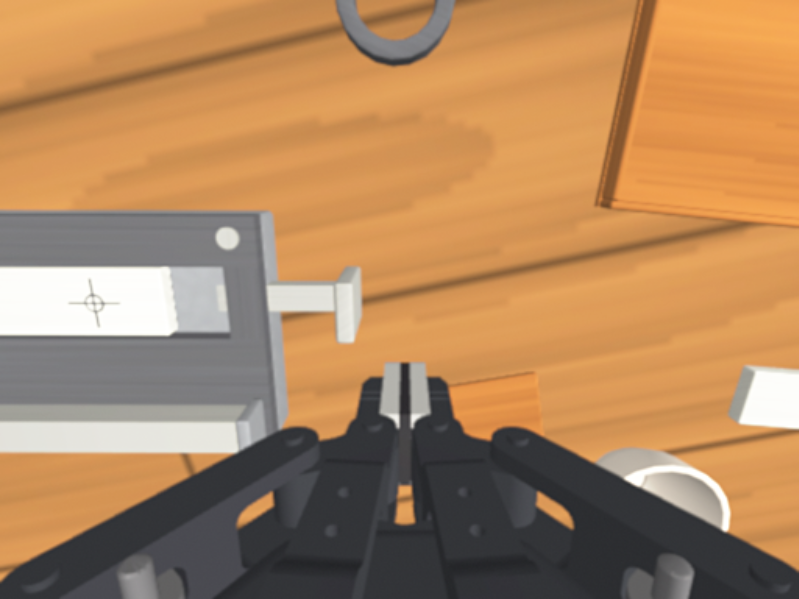

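Request:
drive_tool(
  series=[
    [[0, 0, -0.04], [0, 0, 0]],
    [[0, 0, -0.08], [0, 0, 0]],
    [[0, 0, -0.114], [0, 0, 0]],
    [[0, 0, -0.114], [0, 0, 0]],
    [[0, 0, -0.114], [0, 0, 0]],
  ],
)

```text
time: 17.15
tool_pos: [0.5738, 0.0432, 0.0353]
tool_rot: [-0.001, 0.103, 0.995, -0.0]
contact_force: [0.6, -0.1, 0.7]
gripper_width: 0.003
```

Request:
drive_tool(
  series=[
    [[-0.001, -0.005, 0], [0, 0, 0]],
    [[-0.002, -0.01, 0], [0, 0, 0]],
    [[-0.003, -0.015, 0], [0, 0, 0]],
    [[-0.004, -0.02, 0], [0, 0, 0]],
    [[-0.005, -0.0245, 0], [0, 0, 0]],
    [[-0.005, -0.0245, 0], [0, 0, 0]],
  ],
)

```text
time: 17.75
tool_pos: [0.5701, 0.0193, 0.0366]
tool_rot: [0.001, 0.103, 0.995, 0.0]
contact_force: [1.8, 3.2, 1.6]
gripper_width: 0.0
```

Request:
drive_tool(
  series=[
    [[-0.001, -0.004, 0], [0, 0, 0]],
    [[-0.0016, -0.008, 0], [0, 0, 0]],
    [[-0.0025, -0.012, 0], [0, 0, 0]],
    [[-0.0033, -0.016, 0], [0, 0, 0]],
    [[-0.0035, -0.017, 0], [0, 0, 0]],
    [[-0.0035, -0.017, 0], [0, 0, 0]],
  ],
)

```text
time: 18.35
tool_pos: [0.566, 0.0026, 0.0357]
tool_rot: [0.001, 0.103, 0.995, 0.0]
contact_force: [2.2, 4.5, 2.8]
gripper_width: 0.0
```

Request:
drive_tool(
  series=[
    [[-0.0004, -0.002, 0], [0, 0, 0]],
    [[-0.0006, -0.003, 0], [0, 0, 0]],
    [[-0.0006, -0.003, 0], [0, 0, 0]],
  ],
)

```text
time: 18.65
tool_pos: [0.5653, -0.0001, 0.0356]
tool_rot: [0.0, 0.103, 0.995, 0.0]
contact_force: [2.1, 4.8, 2.6]
gripper_width: 0.002
```

Request:
drive_tool(
  series=[
    [[-0.0004, -0.002, 0], [0, 0, 0]],
    [[-0.0008, -0.004, 0], [0, 0, 0]],
    [[-0.0008, -0.004, 0], [0, 0, 0]],
  ],
)

```text
time: 18.95
tool_pos: [0.5653, -0.0003, 0.0357]
tool_rot: [0.001, 0.103, 0.995, 0.004]
contact_force: [6.3, 18.7, 2.9]
gripper_width: 0.001
```

Request:
drive_tool(
  series=[
    [[-0.0004, -0.002, 0], [0, 0, 0]],
    [[-0.0004, -0.002, 0], [0, 0, 0]],
    [[-0.0004, -0.002, 0], [0, 0, 0]],
  ],
)

```text
time: 19.25
tool_pos: [0.5653, -0.0004, 0.0358]
tool_rot: [0.002, 0.103, 0.995, 0.006]
contact_force: [7.3, 24.9, 2.5]
gripper_width: 0.005
```

Force rose to 25 N with no further motion, so the ejector is fully in. Now back off, rise and look.

Request:
drive_tool(
  series=[
    [[0.003, 0.015, 0], [0, 0, 0]],
    [[0.006, 0.03, 0], [0, 0, 0]],
    [[0.006, 0.03, 0.05], [0, 0, 0]],
    [[0.006, 0.03, 0.1], [0, 0, 0]],
    [[0, 0, 0.14], [0, 0, 0]],
    [[-0.01, -0.045, 0.18], [0, 0, 0]],
    [[-0.02, -0.09, 0.19], [0, 0, 0]],
    [[-0.02, -0.09, 0.19], [0, 0, 0]],
  ],
)

```text
time: 20.05
tool_pos: [0.5437, -0.1007, 0.228]
tool_rot: [0.002, 0.105, 0.994, -0.002]
contact_force: [0.0, 0.4, -0.3]
gripper_width: -0.003
```

Request:
drive_tool(
  series=[
    [[0, 0, 0], [0, 0, 0]],
    [[0, 0, 0], [0, 0, 0]],
    [[0, 0, 0], [0, 0, 0]],
  ],
  fingers=-0.5,
)

```text
time: 20.35
tool_pos: [0.5431, -0.0951, 0.2234]
tool_rot: [-0.002, 0.102, 0.995, 0.0]
contact_force: [-0.1, -0.2, 0.5]
gripper_width: 0.506
```

```bash
python3 - <<'E'
from h import *
yh=np.array([.2045,.9789,0]);xh=np.array([.9789,-.2045,0]);O=np.array([.5382,-.1318,0])
m=camera_model('wrist');im=grab_frame('wrist')[:,:,::-1]; s=state();v=s['tool_pos']-O;print(s['tool_pos'],v@xh,v@yh,s['joint_pos'])
np.save('w9.npy',m,allow_pickle=True);cv2.imwrite('w9raw.png',im)
for k in('ejector_tab','die','mark','tray'):
  for p in place_of('wrist',k)[:2]: v=np.array(p['location'])-O; print(k,p['confidence'],v@xh,v@yh,v[2],p['location'])
cv2.imwrite('pics/w9.png',cv2.resize(im,None,fx=1.56,fy=1.56))
E
```

```text
[ 0.5432031  -0.09510224  0.22363255] -0.0026071555061262662 0.0369465758438329 [-3.08256939e-01 -1.16179408e-01  1.79080134e+00 -4.54577076e-05
  1.46989528e+00 -1.67509572e+00]
ejector_tab 0.64 -0.001376610000000043 0.12200053 0.0423 [0.5618, -0.0121, 0.0423]
die 0.63 -0.0004578899999999921 -0.012968089999999998 0.0397 [0.5351, -0.1444, 0.0397]
die 0.56 0.09837016999999994 -0.28113457000000003 0.0042 [0.577, -0.4271, 0.0042]
mark 0.91 0.09381117 -0.26175671 0.0152 [0.5765, -0.4072, 0.0152]
mark 0.52 -0.16539172000000005 -0.16337814000000003 0.0005 [0.3429, -0.2579, 0.0005]
```

View pics/w9.png

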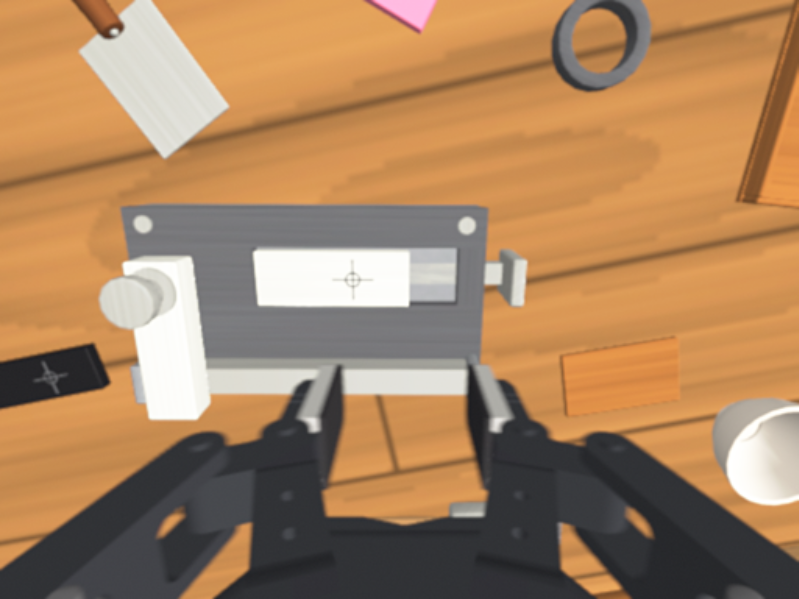

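```bash
python3 - <<'E'
from h import *
yh=np.array([.2045,.9789,0]);xh=np.array([.9789,-.2045,0]);O=np.array([.5382,-.1318,0])
m=np.load('w9.npy',allow_pickle=True).item()
b=lambda u,v,z:(lambda p:(round(1000*(p-O)@xh,1),round(1000*(p-O)@yh,1)))(back('wrist',np.array([u,v])/1.56-.18,z,m)[0])
print([b(*a) for a in((254,249,.05),(410,249,.05),(410,304,.05),(258,305,.05),(352,279,.05))])
im=cv2.imread('w9raw.png');cv2.imwrite('pics/z9.png',cv2.resize(im[150:205,150:305],None,fx=5,fy=5,interpolation=cv2.INTER_CUBIC))
# tray from top view
t=cv2.imread('pics/top0.png')[165:240,125:210];cv2.imwrite('pics/tray.png',cv2.resize(t,None,fx=8,fy=8,interpolation=cv2.INTER_CUBIC))
E
```

```text
[(np.float64(-21.6), np.float64(-70.5)), (np.float64(-21.8), np.float64(39.4)), (np.float64(18.5), np.float64(39.6)), (np.float64(19.5), np.float64(-71.3)), (np.float64(-0.1), np.float64(-2.1))]
```

View pics/z9.png

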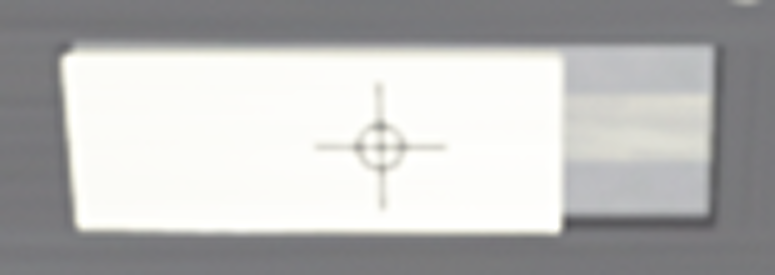

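View pics/tray.png

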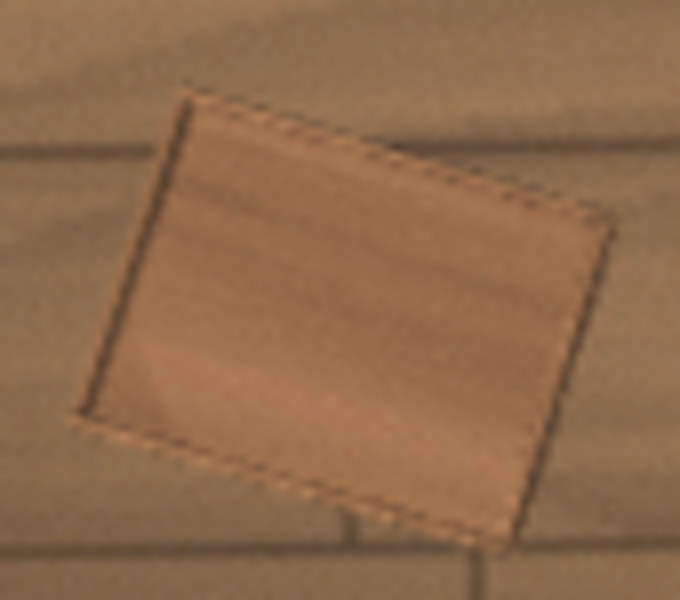

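```bash
python3 - <<'E'
from h import *
c=np.array([(185,92),(617,212),(512,550),(74,420)])/8-.44+[125,165]
p=back('top',c,.022)[:,:2]; print(p,p.mean(0))
e=[np.linalg.norm(p[i]-p[(i+1)%4]) for i in range(4)];print(e)
for i in range(4): d=p[(i+1)%4]-p[i];print(np.degrees(np.arctan2(d[1],d[0])))
E
```

```text
[[0.5970389  0.33806674]
 [0.5470359  0.16775269]
 [0.41516013 0.20811948]
 [0.46801865 0.37875232]] [0.5068134  0.27317281]
[np.float64(0.1775026086156049), np.float64(0.13791553383014332), np.float64(0.17863256075897624), np.float64(0.13528318497035174)]
-106.36186511361001
162.9808035632437
72.78810301737083
-17.50228433704929
```

Request:
drive_tool(
  series=[
    [[-0.002, -0.013, 0], [0, 0, -8.5]],
    [[-0.004, -0.026, 0], [0, 0, -17]],
    [[-0.006, -0.039, 0], [0, 0, -25.5]],
    [[-0.0082, -0.0524, 0], [0, 0, -34]],
    [[-0.0082, -0.0524, 0], [0, 0, -42.5]],
    [[-0.0082, -0.0524, 0], [0, 0, -51]],
    [[-0.0082, -0.0524, 0], [0, 0, -59.5]],
    [[-0.0082, -0.0524, 0], [0, 0, -68]],
  ],
  fingers=-0.5,
)

```text
time: 21.4
tool_pos: [0.5355, -0.1487, 0.2252]
tool_rot: [-0.0, 0.644, 0.765, -0.0]
contact_force: [0.2, 0.8, -0.7]
gripper_width: 0.748
```

Request:
drive_tool(
  series=[
    [[0, 0, 0], [0, 0, -8.5]],
    [[0, 0, 0], [0, 0, -17]],
    [[0, 0, -0.03], [0, 0, -22]],
    [[0, 0, -0.07], [0, 0, -22]],
    [[0, 0, -0.1], [0, 0, -22]],
    [[0, 0, -0.1], [0, 0, -22]],
    [[0, 0, -0.1], [0, 0, -22]],
  ],
)

```text
time: 22.1
tool_pos: [0.5355, -0.1486, 0.1254]
tool_rot: [-0.0, 0.776, 0.631, -0.0]
contact_force: [0.2, -0.1, -0.6]
gripper_width: 0.754
```

```bash
python3 - <<'E'
from h import *
yh=np.array([.2045,.9789,0]);xh=np.array([.9789,-.2045,0]);O=np.array([.5382,-.1318,0])
im=grab_frame('wrist')[:,:,::-1]; s=state();v=s['tool_pos']-O;print(s['tool_pos'],v@xh,v@yh,s['tool_rot'],s['gripper_width'])
cv2.imwrite('pics/w10.png',cv2.resize(im,None,fx=1.56,fy=1.56))
E
```

```text
[ 0.53650521 -0.14913519  0.12704453] 0.001886015860512437 -0.017315997157220275 [1.02624547e-03 7.75860748e-01 6.30903149e-01 5.13734383e-04] 0.7518106715632686
```

View pics/w10.png

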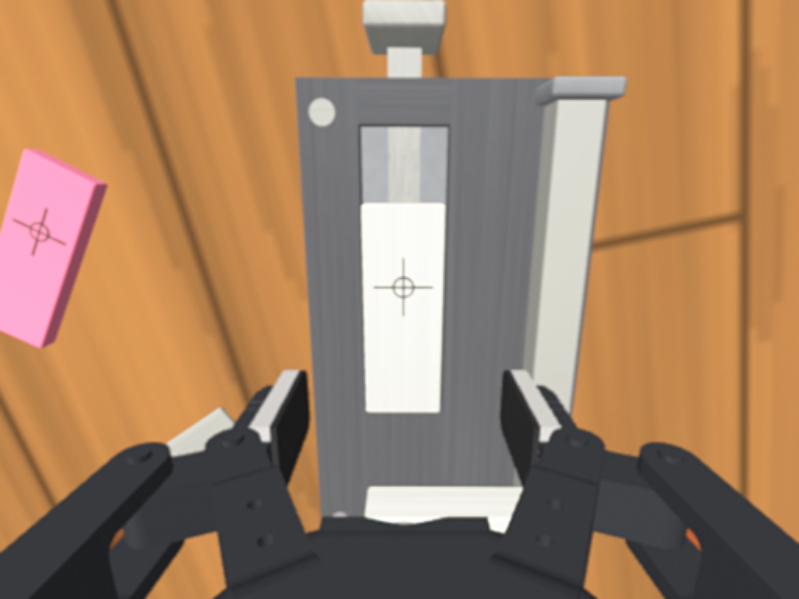

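Request:
drive_tool(
  series=[
    [[0, 0, -0.03], [0, 0, 0]],
    [[0, 0, -0.06], [0, 0, 0]],
    [[0, 0, -0.065], [0, 0, 0]],
    [[0, 0, -0.065], [0, 0, 0]],
  ],
  fingers=-0.16,
)

```text
time: 22.55
tool_pos: [0.536, -0.1491, 0.0614]
tool_rot: [0.0, 0.776, 0.631, 0.0]
contact_force: [-0.3, -0.0, -0.4]
gripper_width: 0.577
```

```bash
python3 - <<'E'
from h import *
im=grab_frame('wrist')[:,:,::-1]; s=state();print(s['tool_pos'],s['contact_force'],s['gripper_width'])
cv2.imwrite('pics/w11.png',cv2.resize(im,None,fx=1.56,fy=1.56))
E
```

```text
[ 0.53680638 -0.14939709  0.06240822] [-0.24008363 -0.70111952  0.84527602] 0.5799464739716772
```

View pics/w11.png

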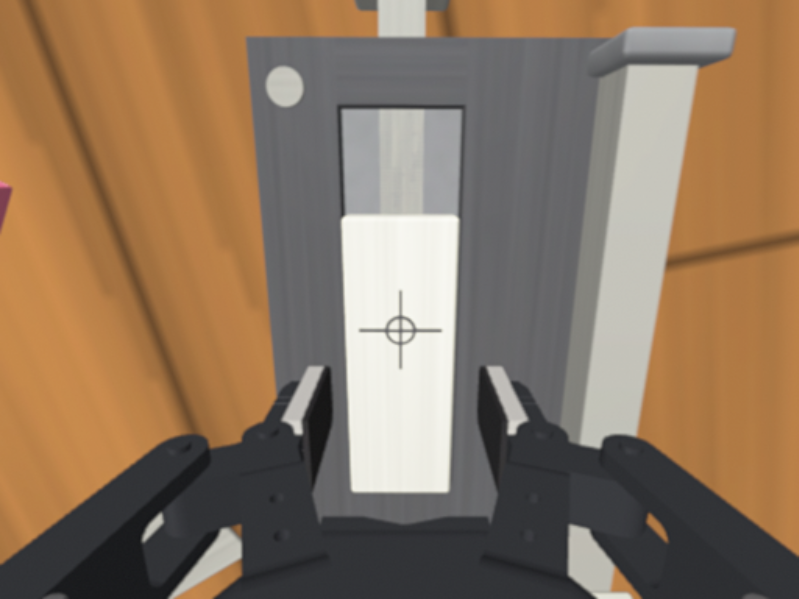

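Request:
drive_tool(
  series=[
    [[-0.0015, 0.0003, -0.008], [0, 0, 0]],
    [[-0.0015, 0.0003, -0.016], [0, 0, 0]],
    [[-0.0015, 0.0003, -0.019], [0, 0, 0]],
    [[-0.0015, 0.0003, -0.02], [0, 0, 0]],
    [[-0.0015, 0.0003, -0.02], [0, 0, 0]],
  ],
)

```text
time: 23.1
tool_pos: [0.5339, -0.1485, 0.0401]
tool_rot: [-0.0, 0.776, 0.631, -0.0]
contact_force: [0.4, 0.4, -0.1]
gripper_width: 0.581
```

Request:
drive_tool(
  series=[
    [[0, 0, -0.001], [0, 0, 0]],
    [[0, 0, -0.002], [0, 0, 0]],
    [[0, 0, -0.003], [0, 0, 0]],
    [[0, 0, -0.003], [0, 0, 0]],
  ],
)

```text
time: 23.5
tool_pos: [0.5339, -0.1485, 0.0371]
tool_rot: [-0.0, 0.776, 0.631, -0.0]
contact_force: [-0.2, -0.4, 0.7]
gripper_width: 0.58
```

Request:
drive_tool(
  series=[
    [[0, 0, -0.001], [0, 0, 0]],
    [[0, 0, -0.002], [0, 0, 0]],
    [[0, 0, -0.002], [0, 0, 0]],
  ],
)

```text
time: 23.8
tool_pos: [0.5341, -0.1486, 0.037]
tool_rot: [-0.0, 0.776, 0.631, -0.0]
contact_force: [-5.3, 2.2, 11.3]
gripper_width: 0.582
```

Fingertips touch the fixture top at TCP z 0.037. I'll lift 4.5 mm to allow for the closing swing, then grip.

Request:
drive_tool(
  series=[
    [[0, 0, 0.0045], [0, 0, 0]],
    [[0, 0, 0.0045], [0, 0, 0]],
    [[0, 0, 0.0045], [0, 0, 0]],
  ],
)

```text
time: 24.1
tool_pos: [0.5341, -0.1486, 0.0398]
tool_rot: [0.0, 0.776, 0.631, 0.0]
contact_force: [-0.2, 0.8, 0.2]
gripper_width: 0.577
```

Request:
drive_tool(
  series=[
    [[0, 0, 0], [0, 0, 0]],
    [[0, 0, 0], [0, 0, 0]],
    [[0, 0, 0], [0, 0, 0]],
    [[0, 0, 0], [0, 0, 0]],
    [[0, 0, 0], [0, 0, 0]],
    [[0, 0, 0], [0, 0, 0]],
  ],
  fingers=0.4,
)

```text
time: 24.7
tool_pos: [0.5339, -0.1486, 0.0398]
tool_rot: [-0.0, 0.776, 0.631, -0.0]
contact_force: [-0.4, 0.2, 1.3]
gripper_width: 0.445
```

Request:
drive_tool(
  series=[
    [[0, 0, 0.003], [0, 0, 0]],
    [[0, 0, 0.008], [0, 0, 0]],
    [[0, 0, 0.015], [0, 0, 0]],
    [[0, 0, 0.025], [0, 0, 0]],
    [[0, 0, 0.04], [0, 0, 0]],
    [[0, 0, 0.06], [0, 0, 0]],
    [[0, 0, 0.06], [0, 0, 0]],
    [[0, 0, 0.06], [0, 0, 0]],
  ],
)

```text
time: 25.5
tool_pos: [0.5346, -0.1489, 0.101]
tool_rot: [0.001, 0.776, 0.631, 0.001]
contact_force: [-0.4, 0.6, -1.8]
gripper_width: 0.444
```

```bash
python3 - <<'E'
from h import *
im=grab_frame('wrist')[:,:,::-1]; s=state();print(s['tool_pos'],s['contact_force'],s['gripper_width'],s['joint_pos'])
cv2.imwrite('pics/w12.png',cv2.resize(im,None,fx=1.56,fy=1.56))
E
```

```text
[ 0.53385098 -0.14853193  0.09979433] [ 0.15109692  0.1004144  -2.0664243 ] 0.4450466371229982 [-4.05674867e-01  3.59743179e-03  1.89158941e+00  7.00754193e-06
  1.24634858e+00 -1.99982324e-01]
```

View pics/w12.png

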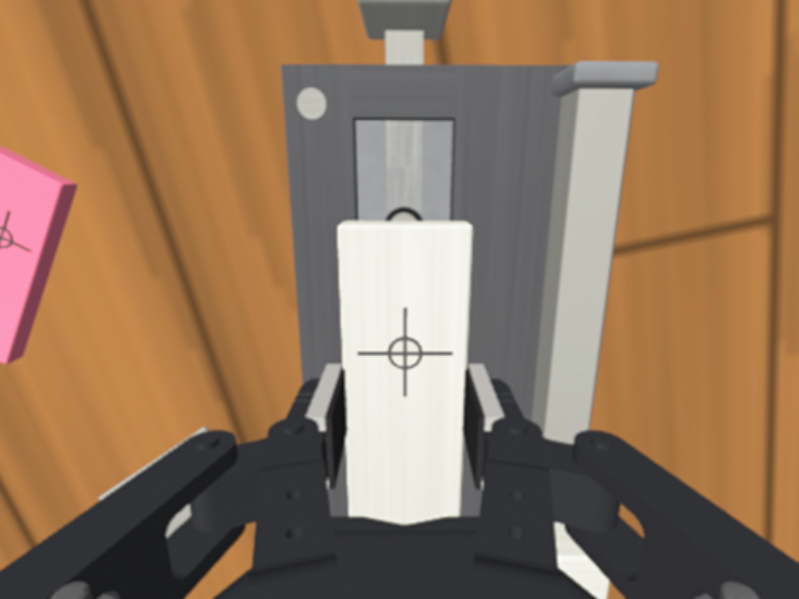

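The blank is held level, mark up, width 0.445. Move over the large tray (140 x 180, fitted centre 0.508, 0.275, yaw -17°).

Request:
drive_tool(
  series=[
    [[0, 0.015, 0.01], [0, 0, 0]],
    [[-0.002, 0.045, 0.03], [0, 0, -1]],
    [[-0.004, 0.08, 0.03], [0, 0, -2]],
    [[-0.007, 0.12, 0.03], [0, 0, -3]],
    [[-0.01, 0.16, 0.03], [0, 0, -4]],
    [[-0.013, 0.2, 0.03], [0, 0, -5]],
    [[-0.016, 0.24, 0.03], [0, 0, -5]],
    [[-0.018, 0.28, 0.03], [0, 0, -5]],
  ],
)

```text
time: 26.35
tool_pos: [0.5147, 0.1337, 0.1294]
tool_rot: [-0.0, 0.803, 0.596, -0.0]
contact_force: [0.6, 0.4, -1.1]
gripper_width: 0.45
```

Request:
drive_tool(
  series=[
    [[-0.002, 0.04, 0], [0, 0, 0]],
    [[-0.005, 0.08, 0], [0, 0, 0]],
    [[-0.007, 0.12, 0], [0, 0, 0]],
    [[-0.0074, 0.14, 0], [0, 0, 0]],
    [[-0.0074, 0.1436, 0], [0, 0, 0]],
    [[-0.0074, 0.1436, 0], [0, 0, 0]],
    [[-0.0074, 0.1436, 0], [0, 0, 0]],
  ],
)

```text
time: 27.05
tool_pos: [0.5082, 0.2743, 0.1294]
tool_rot: [0.0, 0.803, 0.596, -0.001]
contact_force: [0.4, 0.1, -0.6]
gripper_width: 0.449
```

```bash
python3 - <<'E'
from h import *
im=grab_frame('wrist')[:,:,::-1]; s=state();print(s['tool_pos'],s['contact_force'],s['gripper_width'])
cv2.imwrite('pics/w13.png',cv2.resize(im,None,fx=1.56,fy=1.56))
im=grab_frame('top')[:,:,::-1];cv2.imwrite('pics/t13.png',cv2.resize(im[130:260,60:370],None,fx=2.55,fy=2.55,interpolation=cv2.INTER_CUBIC))
E
```

```text
[0.50839087 0.27408164 0.12950095] [-0.46467271 -0.03922753 -1.62965335] 0.4498619588364198
```

View pics/w13.png

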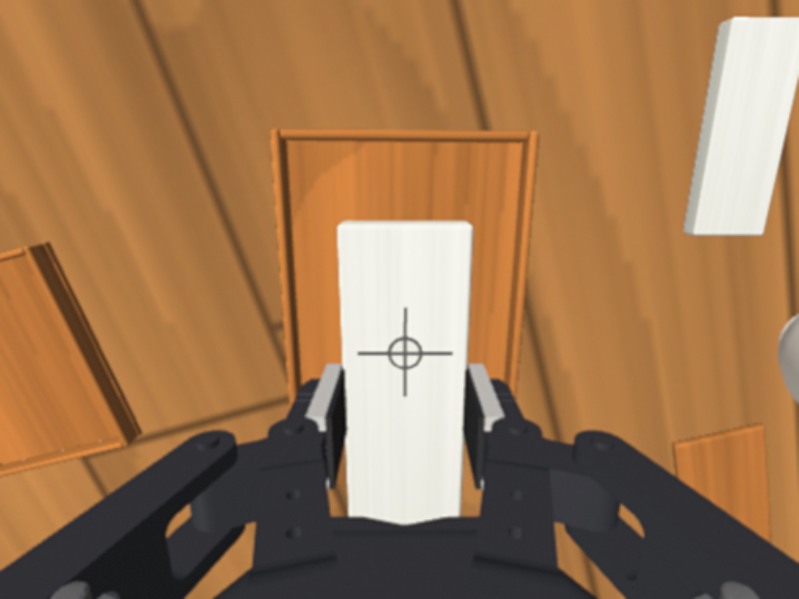

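View pics/t13.png

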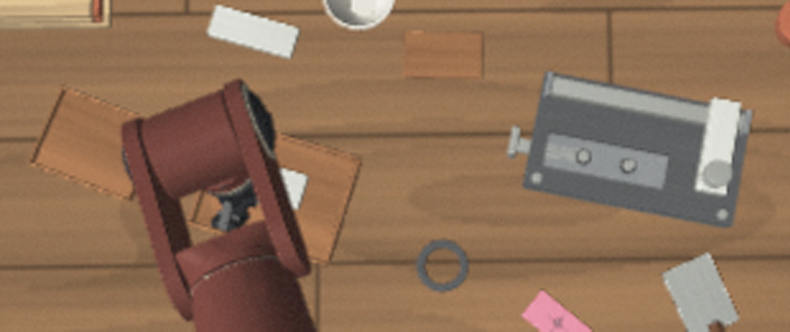

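The blank is centred over the tray and aligned with it, and the fixture shows the pins up and the carriage parked. Lower it.

Request:
drive_tool(
  series=[
    [[0, 0, -0.03], [0, 0, 0]],
    [[0, 0, -0.06], [0, 0, 0]],
    [[0, 0, -0.09], [0, 0, 0]],
    [[0, 0, -0.108], [0, 0, 0]],
    [[0, 0, -0.115], [0, 0, 0]],
    [[0, 0, -0.119], [0, 0, 0]],
    [[0, 0, -0.119], [0, 0, 0]],
    [[0, 0, -0.119], [0, 0, 0]],
  ],
)

```text
time: 27.95
tool_pos: [0.5097, 0.2753, 0.0123]
tool_rot: [0.0, 0.803, 0.596, 0.001]
contact_force: [0.8, 0.1, -1.4]
gripper_width: 0.45
```

Request:
drive_tool(
  series=[
    [[0, 0, -0.001], [0, 0, 0]],
    [[0, 0, -0.002], [0, 0, 0]],
    [[0, 0, -0.002], [0, 0, 0]],
  ],
)

```text
time: 28.25
tool_pos: [0.5087, 0.2751, 0.0091]
tool_rot: [0.0, 0.803, 0.596, 0.0]
contact_force: [-0.5, 0.2, -0.5]
gripper_width: 0.449
```

Request:
drive_tool(
  series=[
    [[0, 0, -0.001], [0, 0, 0]],
    [[0, 0, -0.0015], [0, 0, 0]],
    [[0, 0, -0.0015], [0, 0, 0]],
  ],
)

```text
time: 28.55
tool_pos: [0.5084, 0.275, 0.0071]
tool_rot: [-0.0, 0.803, 0.596, -0.0]
contact_force: [-0.8, 0.3, -0.8]
gripper_width: 0.448
```

Request:
drive_tool(
  series=[
    [[0, 0, -0.0005], [0, 0, 0]],
    [[0, 0, -0.001], [0, 0, 0]],
    [[0, 0, -0.001], [0, 0, 0]],
  ],
)

```text
time: 28.85
tool_pos: [0.5087, 0.2751, 0.0069]
tool_rot: [0.0, 0.803, 0.596, -0.0]
contact_force: [-2.0, -1.2, 4.1]
gripper_width: 0.45
```

Touchdown at the expected height. Release and rise.

Request:
drive_tool(
  series=[
    [[0, 0, 0], [0, 0, 0]],
    [[0, 0, 0], [0, 0, 0]],
    [[0, 0, 0], [0, 0, 0]],
    [[0, 0, 0], [0, 0, 0]],
    [[0, 0, 0], [0, 0, 0]],
  ],
  fingers=-0.2,
)

```text
time: 29.35
tool_pos: [0.5086, 0.275, 0.0062]
tool_rot: [-0.0, 0.803, 0.596, 0.0]
contact_force: [-0.5, 0.5, 0.6]
gripper_width: 0.603
```

Request:
drive_tool(
  series=[
    [[0, 0, 0.005], [0, 0, 0]],
    [[0, 0, 0.015], [0, 0, 0]],
    [[0, 0, 0.04], [0, 0, 0]],
    [[0, 0, 0.08], [0, 0, 0]],
    [[0, 0, 0.12], [0, 0, 0]],
    [[0, 0, 0.16], [0, 0, 0]],
    [[0, 0, 0.16], [0, 0, 0]],
    [[0, 0, 0.16], [0, 0, 0]],
  ],
)

```text
time: 30.15
tool_pos: [0.5096, 0.2755, 0.1689]
tool_rot: [0.001, 0.803, 0.596, 0.002]
contact_force: [0.4, 0.6, -1.2]
gripper_width: 0.601
```

```bash
python3 - <<'E'
from h import *
im=grab_frame('wrist')[:,:,::-1]; s=state();print(s['time'],s['tool_pos'],s['contact_force'],s['gripper_width'])
cv2.imwrite('pics/w14.png',cv2.resize(im,None,fx=1.56,fy=1.56))
for k in('die',): print([(np.round(d['location'],4),d['confidence']) for d in place_of('wrist',k)[:3]])
im=grab_frame('scene')[:,:,::-1];cv2.imwrite('pics/s14.png',cv2.resize(im[130:320,80:480],None,fx=2,fy=2,interpolation=cv2.INTER_CUBIC))
E
```

```text
30.2 [0.50849587 0.27500771 0.16672483] [0.04519959 0.63876852 0.05240131] 0.6048153293829558
[(array([0.5128, 0.2792, 0.0042]), 0.83)]
```

View pics/w14.png

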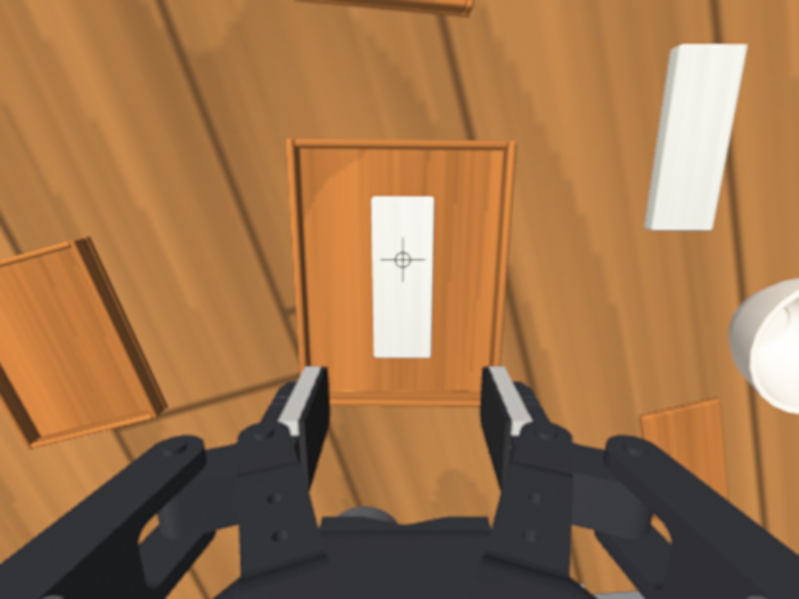

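View pics/s14.png

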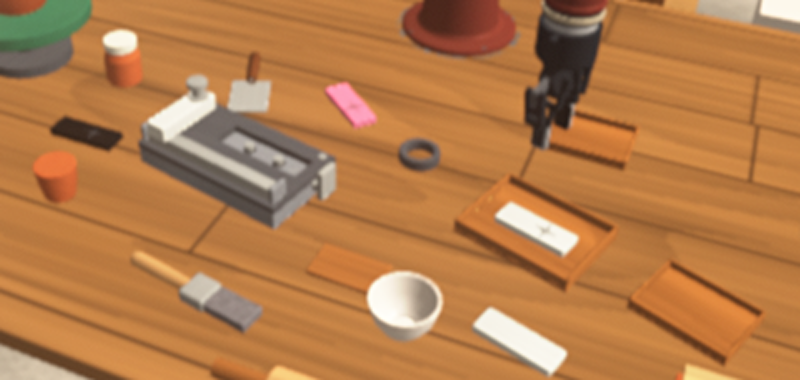

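Everything is in place, so I'm handing in.

```bash
python3 -c "
from plant import *
print(job_done())"
```

```text
the job is handed in; nothing more can be done
None
```

The job is done and handed in at about 30 s of the 72 s allowed.

- **Punching:** I slid the carriage until the punch stood over the ring; the cameras put it within about 1 mm of the ring's centre. I then pressed the cap to its stop. The force rose to at least 13 N, fell to 8.4 N as the spring snapped, then rose again at the stop. The cap came back up and I parked the carriage at about 9 mm.
- **Ejecting and placing:** I pushed the ejector bar in until it stopped moving (25 N) and left it in. I lifted the blank by its 40 mm width and lowered it to contact in the 140 x 180 mm tray before opening the fingers.

**Last checks:** the final pictures show the blank flat near the tray's centre with the ring up. They also show the carriage parked, the ejector in with its pins up, and the other things apparently where they were. The arm was clear of everything.

**Not confirmed or in disagreement:**
- **Punch mark:** no picture shows a dent from the punch, so the snap rests on the force and travel readings alone.
- **Tray position:** the tray centre from my corner fit and from the network differed by about 4 to 5 mm. That did not matter with the free space around the blank.

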